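# Lock the press and clear dropped brackets from behind its guard

### The arm

A 6-joint arm with a two-finger parallel gripper is mounted at the origin on the work surface. World frame = base frame: x ahead of the robot, y to its left, z up, the work surface at z = 0. Lengths are in m, angles in rad, forces in N, time in s.
With the tool pointing down it reaches from about 0.3 to 0.875 m from the base axis. Payload 6.4 kg.
Tool frame: the origin (TCP) lies on the centre line of the jaws, within the pads' length; the fingertips stand 8 mm ahead of it and the grasp point (between the pads) lies 11 mm behind it; z points along the fingers, y is the direction in which the jaws open and shut (so a half turn about z gives the same grasp; the last joint's range is limited). The gripper opens to 88 mm and grips with 3 to 60 N. Pads are 18 mm wide; open, the fingers measure 123 mm over their backs; the gripper's body (75 mm by 187 mm) begins 45 mm behind the grasp point.
Start: joints at [1.041, 0.181, 1.607, -0, 1.354, -0.206], TCP at [0.183, 0.545, 0.247] pointing down, gripper open.
Joint ranges: [-2.99, 2.99], [-0.89, 2.07], [0.3, 2.58], [-1.14, 4.28], [0, 2.63], [-3.12, 3.12]. Speed limits (rad/s): [2.57, 2.57, 3.01, 3.14, 3.14, 3.14].

### API

Orientations are given as [roll, pitch, yaw] about the fixed x, y, z axes, in that order (R = Rz(yaw) Ry(pitch) Rx(roll)).
In Python, from workcell import r gives the robot as it stands.
- The arm moves only by the tool jog_arm, never from a script. Its argument "targets" is a list of rows, each an object with "xyz": the shift along the tool's x, y, z each as a share of 20 mm, from -1 to 1, a list of three; "rot": the turn, a rotation vector about the tool's x, y, z each as a share of 0.1 rad, from -1 to 1, a list of three; "jaw": the closure, from -1 (fully open) to 1 (shut). A call has 1 to 5 rows; each row shifts and turns the pose as measured when the row begins, along the tool's axes as they then stand; what a row does not reach is not made up. A row lasts 1/12 s, in which the tool goes at most 41.7 mm and 7.16 degrees, less where a joint would pass 70% of its speed; a pose out of reach is approached as far as the arm can. A call with a number of a shift or a turn outside -1 to 1 is refused whole. A call with a gripper value outside its range is refused whole. The fingers move at their own pace and stop on an object; "squeeze" is the grip in N (left out, the last holds). Time passes only in rows, so rows that do not move let the fingers close. It gives the time, the measured TCP pose, the force and the opening at its end, in the units of the state.
- r.read_state(): the state, without advancing time (a new reading comes with each control period).
- r.snapshot(name): name is "scene" or "side" or "wrist"; returns a dict with "color" (384x512x3 uint8, blue, green, red), "depth" (384x512 float32, m along the optical axis (not along the pixel's ray), 0 where there is no reading), "fx", "fy", "cx", "cy" (pixels), "position" and "orientation" of the camera in the world; the wrist camera has in their place "hand_eye" (4x4, takes a point from camera to tool coordinates, whose origin is the TCP and whose axes are the flange's). Camera axes: x right, y down, z forward; pixel columns grow to the right and rows downward; lengths in m; the calibration is good to about 2 mm. A picture is of the moment at which its call begins: read the wrist's pose just before it.
- r.hand_in(): hands the job in, once; it reports no verdict.
The state is a dict: "time_s": time; "joints": joint angles; "qvel": joint speeds; "joint_torque": joint torques, N m; "tool_pos": TCP position; "ee_rot": TCP orientation; "ft_force": force on the tool from outside, world axes, zero at the start; "moment": the same for the moment, N m; "opening": opening from 0.0 (shut) to 1.0 (fully open).
Only numpy, scipy, OpenCV 4.12 (cv2) and the standard library are available. Lean on these libraries where they do the work, as an engineer would, in place of code of your own. Each camera call takes 0.05 s, during which the arm holds its last target. There are 200 camera calls.

### The job

First slide the red-knobbed ram-lock bolt on the press fully home into its yellow keeper, and leave it there; only then reach the draw hook in under the yellow guard and draw every dropped bracket out onto the open bench, keeping the gripper itself off any bracket that is still behind the guard. Put all the brackets in the blue parts bin and lay the hook back flat in its blue tray, all of it inside the rim, without disturbing the other things on the bench.

Things in the scene. Friction and masses are not known exactly. Their poses are not given: they have to be found in the camera images.
- press: green bench press on the left, fixed, with a yellow guard before it. Origin: on the bench, middle of the guard's mouth; +y runs into the guard towards the press, +x along the mouth. Uprights, crown and ram stand behind y 335 mm, up to 0.56 m high; the keeper (top 228 mm high) begins at y 305 mm, and the bolt's shelf (66 mm wide, centred on x 0, top 184 mm high) juts over the bay to y 135 mm
- guard_mouth (a point): middle of the underside of the guard's yellow lintel, 78 mm above the bench. The mouth below it is open to the bench and 348 mm wide between its posts; the lintel is 22 mm thick (y -11 to +11 mm) and 22 mm high. Above 100 mm the guard ends
- guard_bay (a point): point on the bench in the middle of the guarded bay, 115 mm in from the mouth. The bay is bare bench, 364 mm wide between yellow side sheets, and ends at the bed casting 230 mm from the mouth; its roof of yellow rods (8 mm thick, 47 mm apart, along y) is 92 to 100 mm high
- ram_bolt (a joint): the ram-lock barrel bolt on the shelf: slides along the press's +y into the yellow keeper on the ram, 0 = fully withdrawn, 0.055 m = fully home against its stop; rubs with about 3 N and stays where it is left
- ram_bolt_knob (a point): grip point on the bolt's upright red knob: the knob is 16 mm in diameter, its top 15 mm above this point; the saddles of the bolt beside it reach up to 25 mm below this point. Moves with the bolt
- bracket1: stamped bright metal U-channel bracket, 64 mm long (its y), 40 mm wide (its x), 30 mm high, 3 mm sheet, open at the top and at both ends; about 120 g. Origin: centre of the underside. Starts flat behind the guard, or is absent (None)
- bracket2: a second, equal bracket
- bracket3: a third, equal bracket
- hook: draw hook, 300 g, lying in its tray. Orange handle 100 (x) x 30 (y) x 26 mm high, origin at the centre of its underside; 10 mm steel rod along +x to x 265 mm, there bent square to -y as a crossbar 64 mm long with a short lip turned back (outermost x 248, y -79). Rod axis 13 mm up as far as x 175, 5 mm up from x 215 on. Balances about 20 mm ahead of the origin
- hook_tray: fixed shallow blue steel tray, 400 mm (x) x 170 mm (y) outside, walls 4 mm thick and 14 mm high, floor 4 mm thick. Origin: centre of the underside
- parts_bin: fixed open blue plastic bin, 240 mm (x) x 134 mm (y) outside, walls 4 mm thick and 45 mm high, floor 4 mm thick. Origin: centre of the underside
- spray_can: bystander: red spray can, 60 mm diameter, 170 mm tall, upright
- screwdriver: bystander: screwdriver lying on the bench
- guide_pin: bystander: steel mould guide pin standing on its head, 48 mm diameter, 106 mm tall
- wrench: bystander: wrench lying on the bench
- grease_jar: bystander: jar, 64 mm diameter, 70 mm tall
- locating_ring: bystander: steel ring, 90 mm diameter, 14 mm thick, lying flat
Not all that is in view belongs to the job. What is shaped like the bracket3 but brown or pink is not meant.

How it is judged:
By the outcome, as a careful person would: the job done as asked, in the order asked, and still so for the second after the job is handed in, with the robot touching nothing.
Of bracket1, bracket2, bracket3 only 2 to 3 are there at a start; the rules pass over those that are not, and their reading is None.
At some moment in a run one of bracket1, bracket2, bracket3 may be knocked a few centimetres aside while the robot is not near it.
Once in a run the grip may slacken for a moment while it holds something.
It also fails if it takes over 210 s, if anything falls off the work surface, if the arm or the gripper's body presses on something with over 40 N, if the wrist force passes 120 N, or if a joint passes its speed limit or range.

## Working session

There is one attempt and no reset: what is moved stays moved. The work goes in short steps, Python scripts to look and compute and a tool call to move; the robot and the scene stay as the last step left them, time stands still between calls to the robot, and variables do not carry over. Pictures are saved under pics/ and viewed, about 12 in all and at most 16, crops included, and the job is handed in when it is done.

Besides the shell and the picture viewer there is one more tool, called after "Call:" in YAML: its name, and indented under it one key for each argument. jog_arm: Moves the arm, as the interface text tells. Its arguments: {"type":"object","properties":{"targets":{"type":"array","items":{"type":"object","properties":{"xyz":{"type":"array","items":{"type":"number","minimum":-1,"maximum":1}},"rot":{"type":"array","items":{"type":"number","minimum":-1,"maximum":1}},"jaw":{"type":"number"}}}},"squeeze":{"type":"number"}},"required":["targets"]}

```bash
ls; mkdir -p pics
cat > h.py <<'E'
import numpy as np, cv2
from scipy.spatial.transform import Rotation as R
from workcell import r
def cam(name):
    st=r.read_state(); s=r.snapshot(name)
    if 'hand_eye' in s:
        T=np.eye(4); T[:3,:3]=R.from_euler('xyz',st['ee_rot']).as_matrix(); T[:3,3]=st['tool_pos']
        s['T']=T@np.array(s['hand_eye'])
    else:
        T=np.eye(4); o=np.array(s['orientation'])
        T[:3,:3]=o if o.shape==(3,3) else R.from_euler('xyz',o).as_matrix() if o.size==3 else R.from_quat(o).as_matrix()
        T[:3,3]=s['position']; s['T']=T
    return s
def cloud(s):
    v,u=np.mgrid[0:384,0:512]; d=s['depth']
    P=np.stack([(u-s['cx'])/s['fx']*d,(v-s['cy'])/s['fy']*d,d],-1)
    return P@s['T'][:3,:3].T+s['T'][:3,3]
def onplane(s,u,v,z):
    d=s['T'][:3,:3]@np.array([(u-s['cx'])/s['fx'],(v-s['cy'])/s['fy'],1]); o=s['T'][:3,3]
    return o+d*(z-o[2])/d[2]
def save(s,n,up=1.5): cv2.imwrite('pics/'+n,cv2.resize(s['color'],None,fx=up,fy=up))
E
python3 - <<'E'
from h import *
import pickle
print(r.read_state())
D={}
for n in('scene','side','wrist'):
    s=cam(n); save(s,n+'0.png'); D[n]=s; print(n,s.get('orientation'),s['T'].round(3).tolist(),s['fx'],s['cx'],s['cy'])
pickle.dump(D,open('d0.pkl','wb'))
E
```

```text
pics
{'time_s': 0.0, 'joints': array([ 1.04072484e+00,  1.81534818e-01,  1.60798193e+00, -2.52911740e-05,
        1.35376725e+00, -2.06327187e-01]), 'qvel': array([ 1.09402668e-05,  3.05415711e-04,  2.57532501e-04, -2.78917795e-04,
        1.93278662e-04, -1.26087914e-03]), 'joint_torque': array([-8.35086503e-04, -4.33896446e+01, -3.41836166e+01,  6.99040527e-02,
        3.90091224e-02, -1.46698285e-04]), 'tool_pos': array([0.18266294, 0.54468253, 0.24582621]), 'ee_rot': array([-3.13993212e+00, -3.22334523e-04,  2.81785355e+00]), 'ft_force': array([-0.74748624,  0.17002647,  0.342597  ]), 'moment': array([-0.00348699,  0.02433683, -0.02040334]), 'opening': 1.0046999184582366}
scene [-2.19709518 -0.01513764  2.21591751] [[-0.601, 0.461, -0.653, 1.231], [0.799, 0.362, -0.48, 0.484], [0.015, -0.81, -0.586, 0.788], [0.0, 0.0, 0.0, 1.0]] 393.46453154322455 252.5603924832468 191.17126183977584
side [-2.19634115 -0.02378633 -0.58053205] [[0.836, -0.305, 0.456, 0.026], [-0.548, -0.5, 0.67, -0.757], [0.024, -0.81, -0.585, 0.818], [0.0, 0.0, 0.0, 1.0]] 371.26902445191945 252.44054227816108 186.00429698467497
wrist None [[0.319, 0.908, 0.273, 0.112], [0.948, -0.304, -0.094, 0.57], [-0.002, 0.289, -0.957, 0.382], [0.0, 0.0, 0.0, 1.0]] 304.21336306542355 249.51152986428667 193.92992610312837
```

View pics/scene0.png

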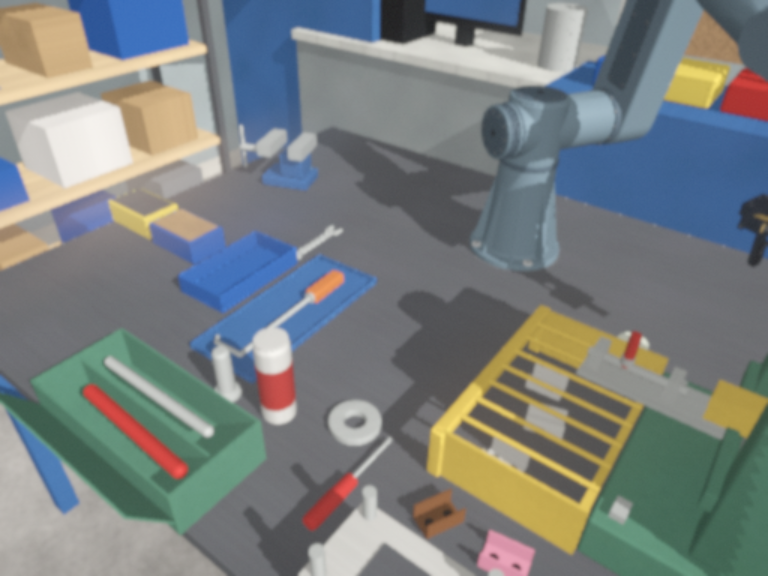

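View pics/side0.png

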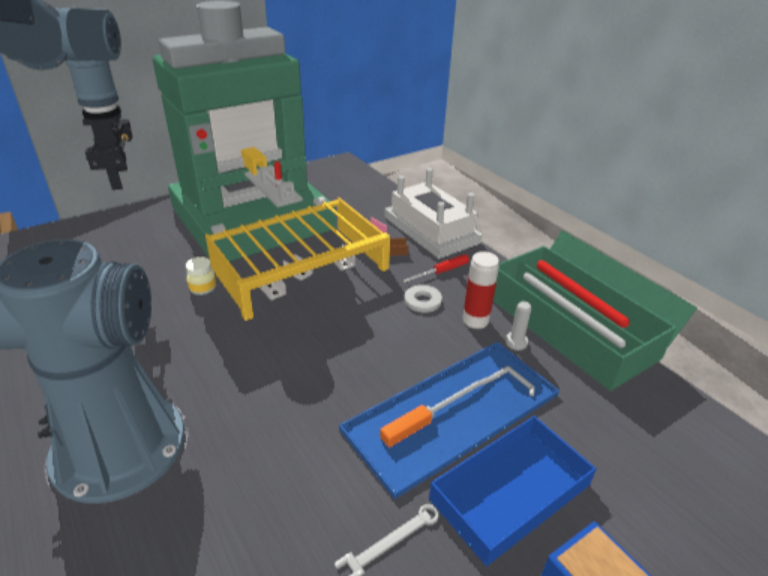

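The scene view shows three brackets under the rods (around 548,375; 545,420; 508,455 in the 1.5x picture), the red knob at (632,345), hook tray (290,310) and bin (240,270). The side view shows the guard mouth facing the robot's front right, with the hook's handle at (405,425) and its crossbar at (525,380).

```bash
cat > top.py <<'E'
from h import *
import pickle
D=pickle.load(open('d0.pkl','rb'))
# top-down composite, 2.0mm/px: x 0..0.95 , y -0.6..0.95 (image: up=x, left=y)
S=500
H,W=int(1.0*S),int(1.6*S)
im=np.zeros((H,W,3),np.uint8); zb=np.full((H,W),-1.)
pts=[];cols=[]
for n in('scene','side'):
    s=D[n];P=cloud(s);ok=(s['depth']>0.1)&(P[...,2]>-0.02)&(P[...,2]<0.3)
    pts.append(P[ok]);cols.append(s['color'][ok])
P=np.vstack(pts);C=np.vstack(cols)
o=np.argsort(P[:,2]);P,C=P[o],C[o]
i=((0.95-P[:,0])*S).astype(int);j=((0.95-P[:,1])*S).astype(int)
k=(i>=0)&(i<H)&(j>=0)&(j<W)
im[i[k],j[k]]=C[k]
cv2.imwrite('pics/top.png',cv2.medianBlur(cv2.dilate(im,np.ones((2,2))),3))
hsv=cv2.cvtColor(C[None],cv2.COLOR_BGR2HSV)[0]
def m(lo,hi,z0,z1,x0=0,x1=1,y0=-1,y1=1):
    a=np.all((hsv>=lo)&(hsv<=hi),1)&(P[:,2]>z0)&(P[:,2]<z1)&(P[:,0]>x0)&(P[:,0]<x1)&(P[:,1]>y0)&(P[:,1]<y1)
    return P[a]
def rect(q,t):
    c,(w,h),a=cv2.minAreaRect((q[:,:2]*1000).astype(np.float32)); print(t,len(q),np.round(c),round(w),round(h),round(a,1),'z',q[:,2].min().round(3),q[:,2].max().round(3)); return
    
rect(m((20,120,90),(35,255,255),.085,.11),'guardtop')
rect(m((20,120,90),(35,255,255),.2,.26),'keeper')
rect(m((5,150,120),(18,255,255),.01,.06),'orange')
b=m((100,120,60),(125,255,255),.037,.055,y0=-.6,y1=.3);rect(b,'bin rim')
b=m((100,120,60),(125,255,255),.008,.025,x0=.3,y0=-.6,y1=.4);rect(b,'tray')
q=m((0,130,80),(6,255,255),.19,.3);rect(q,'knob');print(np.median(q,0))
E
python3 top.py
```

```text
guardtop 5998 [512. 327.] 393 266 0.0 z 0.085 0.106
keeper 935 [517. 550.] 80 53 88.9 z 0.2 0.234
orange 574 [620.  40.] 751 92 58.2 z 0.011 0.035
bin rim 1393 [ 521. -475.] 244 216 2.1 z 0.037 0.055
tray 3166 [ 550. -384.] 403 433 2.0 z 0.008 0.025
knob 145 [511. 399.] 20 15 33.1 z 0.223 0.266
[0.51682137 0.3990533  0.24564218]
```

View pics/top.png

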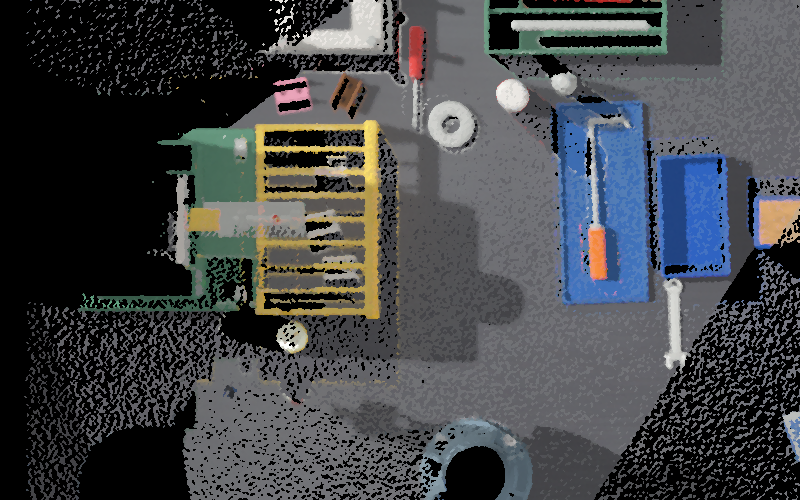

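Press origin comes out near (0.513, 0.206) with yaw about 0, knob near (0.513, 0.397), tray centre (0.546, -0.258), bin centre (0.52, -0.433), hook lying along +x. Moving towards the bolt.

Call:
jog_arm:
  targets:
    - {"xyz":[0,0,-1],"rot":[0,0,-1],"jaw":-0.2}
    - {"xyz":[0,0,-1],"rot":[0,0,-1],"jaw":-0.2}
    - {"xyz":[0,0,-1],"rot":[0,0,-1],"jaw":-0.2}
    - {"xyz":[0,0,-1],"rot":[0,0,-1],"jaw":-0.2}
    - {"xyz":[0,0,0],"rot":[0,0,-1],"jaw":-0.2}
  squeeze: 15

```text
time_s: 0.57
tool_pos: [0.1817, 0.5429, 0.3249]
ee_rot: [-3.133, -0.007, -2.946]
ft_force: [0.8, 0.9, 0.6]
opening: 0.646
```

Call:
jog_arm:
  targets:
    - {"rot":[0,0,-1],"xyz":[0,0,0],"jaw":-0.2}
    - {"rot":[0,0,-1],"xyz":[0,0,0],"jaw":-0.2}
    - {"rot":[0,0,-1],"xyz":[0,0,0],"jaw":-0.2}
    - {"rot":[0,0,-1],"xyz":[0,0,0],"jaw":-0.2}
    - {"rot":[0,0,-1],"xyz":[0,0,0],"jaw":-0.2}

```text
time_s: 0.98
tool_pos: [0.1817, 0.543, 0.3259]
ee_rot: [-3.139, -0.009, -2.42]
ft_force: [-0.4, -0.5, -0.9]
opening: 0.598
```

Call:
jog_arm:
  targets:
    - {"rot":[0,0,-1],"xyz":[0,0,0],"jaw":-0.2}
    - {"rot":[0,0,-1],"xyz":[0,0,0],"jaw":-0.2}
    - {"rot":[0,0,-1],"xyz":[0,0,0],"jaw":-0.2}
    - {"rot":[0,0,-1],"xyz":[0,0,0],"jaw":-0.2}
    - {"rot":[0,0,-1],"xyz":[0,0,0],"jaw":-0.2}

```text
time_s: 1.4
tool_pos: [0.1812, 0.5422, 0.324]
ee_rot: [3.139, -0.013, -1.894]
ft_force: [-0.2, 0.2, 0.1]
opening: 0.6
```

Call:
jog_arm:
  targets:
    - {"rot":[0,0,-1],"xyz":[0,0,0],"jaw":-0.2}
    - {"rot":[0,0,-1],"xyz":[0,0,0],"jaw":-0.2}
    - {"rot":[0,0,-1],"xyz":[0,0,0],"jaw":-0.2}
    - {"rot":[0,0,-1],"xyz":[0,0,0],"jaw":-0.2}

```text
time_s: 1.73
tool_pos: [0.1808, 0.5415, 0.3223]
ee_rot: [3.132, -0.013, -1.473]
ft_force: [-0.4, -0.1, 0.2]
opening: 0.596
```

Call:
jog_arm:
  targets:
    - {"rot":[0,0,0.95],"xyz":[0,0,0],"jaw":-0.2}
    - {"xyz":[1,-1,0],"rot":[0,0,0],"jaw":-0.2}
    - {"xyz":[1,-1,0],"rot":[0,0,0],"jaw":-0.2}
    - {"xyz":[1,-1,0],"rot":[0,0,0],"jaw":-0.2}
    - {"xyz":[1,-1,0],"rot":[0,0,0],"jaw":-0.2}

```text
time_s: 2.15
tool_pos: [0.2593, 0.462, 0.3202]
ee_rot: [3.129, -0.016, -1.555]
ft_force: [0.4, 0.4, 0.5]
opening: 0.598
```

Call:
jog_arm:
  targets:
    - {"xyz":[1,-1,0],"rot":[0,0,0],"jaw":-0.2}
    - {"xyz":[1,-1,0],"rot":[0,0,0],"jaw":-0.2}
    - {"xyz":[1,-1,0],"rot":[0,0,0],"jaw":-0.2}
    - {"xyz":[0,-1,0],"rot":[0,0,0],"jaw":-0.2}
    - {"xyz":[0,-1,0],"rot":[0,0,0],"jaw":-0.2}

```text
time_s: 2.57
tool_pos: [0.3637, 0.3967, 0.3189]
ee_rot: [3.128, -0.018, -1.556]
ft_force: [0.5, 0.3, 0.9]
opening: 0.602
```

Call:
jog_arm:
  targets:
    - {"xyz":[0,-1,0],"rot":[0,0,0],"jaw":-0.2}
    - {"xyz":[0,-1,0],"rot":[0,0,0],"jaw":-0.2}
    - {"xyz":[0,-1,0],"rot":[0,0,0],"jaw":-0.2}
    - {"xyz":[0,-1,0],"rot":[0,0,0],"jaw":-0.2}
    - {"xyz":[0,0,0],"rot":[0,0,0],"jaw":-0.2}

```text
time_s: 2.98
tool_pos: [0.4502, 0.395, 0.3158]
ee_rot: [3.127, -0.02, -1.56]
ft_force: [-0.2, -1.1, 0.5]
opening: 0.597
```

```bash
cat > knob.py <<'E'
from h import *
import sys
s=cam('wrist'); save(s,sys.argv[1]); P=cloud(s); st=r.read_state(); print(st['tool_pos'].round(4),st['ee_rot'].round(3))
hsv=cv2.cvtColor(s['color'],cv2.COLOR_BGR2HSV)
m=((hsv[...,0]<7)|(hsv[...,0]>174))&(hsv[...,1]>130)&(hsv[...,2]>60)&(P[...,2]>.2)
q=P[m];print(len(q),q.min(0).round(3),q.max(0).round(3)); t=q[q[:,2]>q[:,2].max()-.006];print('top',t.mean(0).round(4),len(t))
E
python3 knob.py w1.png
```

```text
[0.4487 0.3952 0.3157] [ 3.125 -0.02  -1.56 ]
738 [0.453 0.324 0.218] [0.518 0.409 0.453]
top [0.4527 0.3243 0.4532] 4
```

```bash
cat >> h.py <<'E'
def go(xyz,yaw,pitch=0.):
    st=r.read_state(); A=R.from_euler('xyz',st['ee_rot']); B=R.from_euler('xyz',[np.pi,pitch,yaw])
    d=A.inv().apply(np.array(xyz)-st['tool_pos'])/.02; w=(A.inv()*B).as_rotvec()/.1
    print('at',st['tool_pos'].round(4),st['ee_rot'].round(3),'j6',st['joints'][5].round(2),'| rows xyz',d.round(2),'rot',w.round(2))
E
sed -i 's/&(P\[...,2\]>.2)/\&(P[...,2]>.2)\&(P[...,2]<.28)/' knob.py
echo "go([q[:,0].mean(),t[:,1].mean(),.242],-np.pi/2)" >> knob.py
python3 knob.py w1.png
```

```text
[0.4475 0.3955 0.3159] [ 3.125 -0.02  -1.559]
742 [0.503 0.393 0.219] [0.518 0.409 0.261]
top [0.5101 0.4006 0.2583] 391
at [0.4475 0.3955 0.3159] [ 3.125 -0.02  -1.559] j6 -2.62 | rows xyz [-0.29 -3.11  3.64] rot [ 0.17 -0.2   0.12]
```

View pics/w1.png

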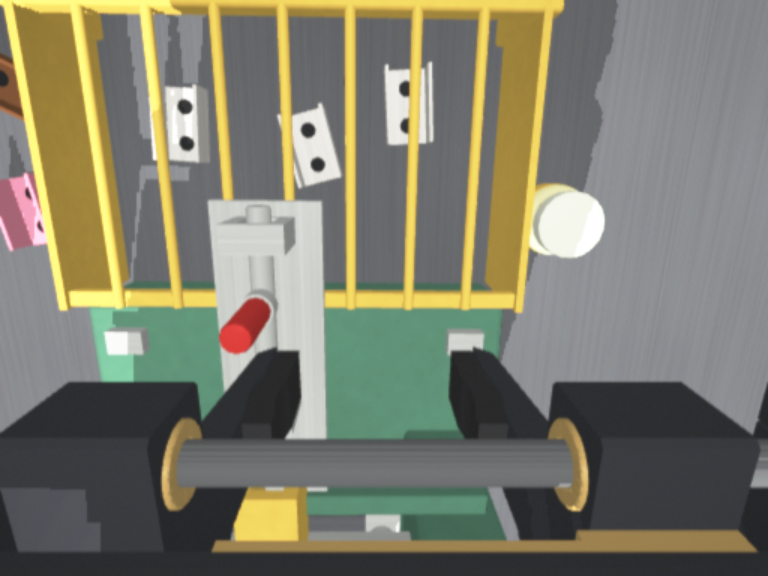

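The wrist view shows all three brackets, at (180,123), (310,147) and (410,105), lengths roughly along y, with the red knob's top at (240,335). Now over the knob and down.

Call:
jog_arm:
  targets:
    - {"xyz":[-0.1,-1,0],"rot":[0.17,-0.2,0.12],"jaw":-0.2}
    - {"xyz":[-0.1,-1,0],"rot":[0,0,0],"jaw":-0.2}
    - {"xyz":[-0.1,-1,0],"rot":[0,0,0],"jaw":-0.2}
    - {"xyz":[0,-0.1,1],"rot":[0,0,0],"jaw":-0.2}
    - {"xyz":[0,0,0],"rot":[0,0,0],"jaw":-0.2}

```text
time_s: 3.5
tool_pos: [0.5101, 0.4039, 0.2962]
ee_rot: [-3.137, 0.005, -1.569]
ft_force: [-1.9, -0.4, -0.8]
opening: 0.601
```

Run:
```python
from h import *
go([.5105,.400,.242],-np.pi/2)
s=cam('wrist');P=cloud(s);hsv=cv2.cvtColor(s['color'],cv2.COLOR_BGR2HSV)
m=(P[...,2]>-.01)&(P[...,2]<.045)&(P[...,1]>.2)&(P[...,1]<.43)&(P[...,0]>.34)&(P[...,0]<.69)&(hsv[...,1]<45)&(hsv[...,2]>130)
m=cv2.morphologyEx(m.astype(np.uint8),cv2.MORPH_CLOSE,np.ones((9,9)))
n,l,S,c=cv2.connectedComponentsWithStats(m)
for i in range(1,n):
    if S[i,4]<300: continue
    q=P[(l==i)&(s['depth']>0)]; q=q[(q[:,2]>-.01)&(q[:,2]<.045)]
    cc,wh,a=cv2.minAreaRect((q[:,:2]*1000).astype(np.float32)); print(np.round(cc),np.round(wh),round(a,1),q[:,2].max().round(3),S[i,4])
```

```text
at [0.5101 0.4039 0.2962] [-3.137  0.005 -1.569] j6 -2.66 | rows xyz [ 0.21 -0.01  2.71] rot [-0.04  0.05  0.02]
[638. 317.] [223.  75.] 83.7 0.031 3907
[410. 271.] [50. 71.] 3.7 0.031 1668
[502. 309.] [44. 70.] 14.8 0.03 1607
```

Call:
jog_arm:
  targets:
    - {"xyz":[0.15,0,0.9],"rot":[0,0,0],"jaw":-0.2}
    - {"xyz":[0,0,0.9],"rot":[0,0,0],"jaw":-0.2}
    - {"xyz":[0,0,0.8],"rot":[0,0,0],"jaw":-0.2}
    - {"xyz":[0,0,0],"rot":[0,0,0],"jaw":1}
    - {"xyz":[0,0,0],"rot":[0,0,0],"jaw":1}

```text
time_s: 3.97
tool_pos: [0.5108, 0.404, 0.2528]
ee_rot: [-3.126, 0.012, -1.566]
ft_force: [-0.0, -0.2, -0.4]
opening: 0.473
```

Call:
jog_arm:
  targets:
    - {"xyz":[0,0,0],"rot":[0,0,0],"jaw":1}
    - {"xyz":[0,0,0],"rot":[0,0,0],"jaw":1}

```text
time_s: 4.13
tool_pos: [0.5107, 0.4047, 0.2557]
ee_rot: [-3.123, 0.014, -1.566]
ft_force: [0.5, 0.2, 0.6]
opening: 0.322
```

Call:
jog_arm:
  targets:
    - {"xyz":[0.1,0,0.7],"rot":[-0.15,0.15,0],"jaw":0.3}
    - {"xyz":[0,0,0],"rot":[0,0,0],"jaw":0.3}

```text
time_s: 4.3
tool_pos: [0.5117, 0.4035, 0.2439]
ee_rot: [-3.135, -0.0, -1.565]
ft_force: [-1.0, -0.1, -0.9]
opening: 0.347
```

Call:
jog_arm:
  targets:
    - {"xyz":[0,0,0.1],"rot":[0,0,0],"jaw":1}
    - {"xyz":[0,0,0.1],"rot":[0,0,0],"jaw":1}
    - {"xyz":[0,0,0],"rot":[0,0,0],"jaw":1}
    - {"xyz":[0,0,0],"rot":[0,0,0],"jaw":1}
    - {"xyz":[0,0,0],"rot":[0,0,0],"jaw":1}

```text
time_s: 4.72
tool_pos: [0.5113, 0.4038, 0.24]
ee_rot: [-3.137, -0.0, -1.565]
ft_force: [0.1, -0.6, 1.4]
opening: 0.176
```

Gripped at 15.5 mm, which fits the 16 mm knob. Sliding +y.

Call:
jog_arm:
  targets:
    - {"xyz":[-0.6,0,0],"rot":[0,0,0],"jaw":1}
    - {"xyz":[-0.6,0,0],"rot":[0,0,0],"jaw":1}
    - {"xyz":[-0.6,0,0],"rot":[0,0,0],"jaw":1}
    - {"xyz":[-0.5,0,0],"rot":[0,0,0],"jaw":1}
  squeeze: 30

```text
time_s: 5.05
tool_pos: [0.5113, 0.4479, 0.2399]
ee_rot: [-3.139, -0.007, -1.569]
ft_force: [-1.9, -4.6, 2.5]
opening: 0.172
```

Call:
jog_arm:
  targets:
    - {"xyz":[-0.3,0,0],"rot":[0,0,0],"jaw":1}
    - {"xyz":[-0.3,0,0],"rot":[0,0,0],"jaw":1}

```text
time_s: 5.22
tool_pos: [0.5113, 0.4585, 0.2398]
ee_rot: [-3.14, -0.016, -1.568]
ft_force: [-5.6, -38.7, 13.9]
opening: 0.172
```

Call:
jog_arm:
  targets:
    - {"xyz":[0,0,0],"rot":[0,0,0],"jaw":1}
    - {"xyz":[0,0,0],"rot":[0,0,0],"jaw":0.3}
    - {"xyz":[0,0,0],"rot":[0,0,0],"jaw":0.1}
    - {"xyz":[0,0,0],"rot":[0,0,0],"jaw":0.1}
    - {"xyz":[0,0,0],"rot":[0,0,0],"jaw":0.1}

```text
time_s: 5.63
tool_pos: [0.5117, 0.4609, 0.2394]
ee_rot: [-3.139, -0.016, -1.567]
ft_force: [-0.5, -0.0, 0.4]
opening: 0.44
```

Call:
jog_arm:
  targets:
    - {"xyz":[0,0,-0.8],"rot":[0,0,0],"jaw":0}
    - {"xyz":[0,0,-1],"rot":[0,0,0],"jaw":0}
    - {"xyz":[0,0,-1],"rot":[0,0,0],"jaw":0}
    - {"xyz":[0.5,0,-1],"rot":[0,0,0],"jaw":0}
    - {"xyz":[0.5,0,0],"rot":[0,0,0],"jaw":0}

```text
time_s: 6.05
tool_pos: [0.5101, 0.4447, 0.315]
ee_rot: [3.14, -0.015, -1.563]
ft_force: [-0.0, -0.1, 0.4]
opening: 0.499
```

```bash
python3 knob.py w2.png; python3 -c "
from h import *
import pickle
s=cam('side');pickle.dump(s,open('s1.pkl','wb'));print(s['depth'].shape)
go([.446,-.244,.32],0)"
```

```text
[0.5098 0.4427 0.3128] [ 3.138 -0.017 -1.564]
655 [0.504 0.447 0.22 ] [0.518 0.463 0.26 ]
top [0.511  0.4543 0.2583] 374
at [0.5098 0.4427 0.3128] [ 3.138 -0.017 -1.564] j6 -2.6 | rows xyz [-0.64 -0.07  3.53] rot [ 0.03 -0.17  0.06]
(384, 512)
at [0.5092 0.4428 0.3108] [ 3.135 -0.018 -1.565] j6 -2.6 | rows xyz [34.32  3.36  0.19] rot [  0.19  -0.1  -15.65]
```

Bolt is home: 54.7 mm of travel, then the force rose to 39 N at the stop. Now to the hook, with j6 unwound to yaw 0.

Call:
jog_arm:
  targets:
    - {"xyz":[1,0,0],"rot":[0.2,-0.1,0],"jaw":-0.3}
    - {"xyz":[1,0.2,0],"rot":[0,0,0],"jaw":-0.3}
    - {"xyz":[1,0.2,0],"rot":[0,0,0],"jaw":-0.3}
    - {"xyz":[1,0.2,0],"rot":[0,0,0],"jaw":-0.3}
    - {"xyz":[1,0.2,0],"rot":[0,0,0],"jaw":-0.3}

```text
time_s: 6.57
tool_pos: [0.4899, 0.3414, 0.3]
ee_rot: [-3.138, -0.01, -1.562]
ft_force: [0.5, -0.3, -0.4]
opening: 0.647
```

Call:
jog_arm:
  targets:
    - {"xyz":[1,0.2,0],"rot":[0,0,0],"jaw":-0.3}
    - {"xyz":[1,0.2,0],"rot":[0,0,0],"jaw":-0.3}
    - {"xyz":[1,0.2,0],"rot":[0,0,0],"jaw":-0.3}
    - {"xyz":[1,0.2,0],"rot":[0,0,0],"jaw":-0.3}
    - {"xyz":[1,0.2,0],"rot":[0,0,0],"jaw":-0.3}

```text
time_s: 6.98
tool_pos: [0.4651, 0.2361, 0.2899]
ee_rot: [3.131, -0.013, -1.562]
ft_force: [-0.1, 1.1, -0.6]
opening: 0.652
```

Call:
jog_arm:
  targets:
    - {"xyz":[1,0.2,0],"rot":[0,0,0],"jaw":-0.3}
    - {"xyz":[1,0.2,0],"rot":[0,0,0],"jaw":-0.3}
    - {"xyz":[1,0.2,0],"rot":[0,0,0],"jaw":-0.3}
    - {"xyz":[1,0.2,0],"rot":[0,0,0],"jaw":-0.3}
    - {"xyz":[1,0.2,0],"rot":[0,0,0],"jaw":-0.3}

```text
time_s: 7.4
tool_pos: [0.4401, 0.1316, 0.2812]
ee_rot: [3.118, -0.012, -1.563]
ft_force: [0.2, 0.0, 0.7]
opening: 0.653
```

Call:
jog_arm:
  targets:
    - {"xyz":[1,0,0],"rot":[0,0,0],"jaw":-0.3}
    - {"xyz":[1,0,0],"rot":[0,0,0],"jaw":-0.3}
    - {"xyz":[1,0,0],"rot":[0,0,0],"jaw":-0.3}
    - {"xyz":[1,0,0],"rot":[0,0,0],"jaw":-0.3}
    - {"xyz":[1,0,0],"rot":[0,0,0],"jaw":-0.3}

```text
time_s: 7.82
tool_pos: [0.4368, 0.077, 0.2774]
ee_rot: [3.114, -0.067, -1.632]
ft_force: [-0.4, -0.8, -0.2]
opening: 0.65
```

Call:
jog_arm:
  targets:
    - {"xyz":[1,0,0],"rot":[0,0,0],"jaw":-0.3}
    - {"xyz":[1,0,0],"rot":[0,0,0],"jaw":-0.3}
    - {"xyz":[1,0,0],"rot":[0,0,0],"jaw":-0.3}
    - {"xyz":[1,0,0],"rot":[0,0,0],"jaw":-0.3}
    - {"xyz":[1,0,0],"rot":[0,0,0],"jaw":-0.3}

```text
time_s: 8.23
tool_pos: [0.4337, 0.026, 0.2817]
ee_rot: [3.121, -0.126, -1.7]
ft_force: [-1.2, 0.2, 1.0]
opening: 0.652
```

Call:
jog_arm:
  targets:
    - {"xyz":[1,0,0],"rot":[0,0,1],"jaw":-0.3}
    - {"xyz":[0,0,0],"rot":[0,0,1],"jaw":-0.3}
    - {"xyz":[0,0,0],"rot":[0,0,1],"jaw":-0.3}
    - {"xyz":[0,0,0],"rot":[0,0,1],"jaw":-0.3}
    - {"xyz":[0,0,0],"rot":[0,0,1],"jaw":-0.3}

```text
time_s: 8.65
tool_pos: [0.431, 0.001, 0.2856]
ee_rot: [-3.092, -0.122, -2.23]
ft_force: [0.6, -0.2, 0.1]
opening: 0.65
```

Call:
jog_arm:
  targets:
    - {"xyz":[0,0,0],"rot":[0,0,1],"jaw":-0.3}
    - {"xyz":[0,0,0],"rot":[0,0,1],"jaw":-0.3}
    - {"xyz":[0,0,0],"rot":[0,0,1],"jaw":-0.3}
    - {"xyz":[0,0,0],"rot":[0,0,1],"jaw":-0.3}
    - {"xyz":[0,0,0],"rot":[0,0,1],"jaw":-0.3}

```text
time_s: 9.07
tool_pos: [0.431, -0.0021, 0.2867]
ee_rot: [-3.034, -0.081, -2.762]
ft_force: [-0.2, 0.2, 0.5]
opening: 0.65
```

Call:
jog_arm:
  targets:
    - {"xyz":[0,0,0],"rot":[0,0,1],"jaw":-0.3}
    - {"xyz":[0,0,0],"rot":[0,0,1],"jaw":-0.3}
    - {"xyz":[0,0,0],"rot":[0,0,1],"jaw":-0.3}
    - {"xyz":[0,0,0],"rot":[0,0,1],"jaw":-0.3}
    - {"xyz":[0,0,0],"rot":[0,0,1],"jaw":-0.3}

```text
time_s: 9.48
tool_pos: [0.4309, -0.0049, 0.2877]
ee_rot: [-3.005, -0.014, 2.994]
ft_force: [0.6, 1.0, 0.1]
opening: 0.649
```

Call:
jog_arm:
  targets:
    - {"xyz":[0,0,0],"rot":[0,0,1],"jaw":-0.3}
    - {"xyz":[0,0,0],"rot":[0,0,1],"jaw":-0.3}
    - {"xyz":[0,0,0],"rot":[0,0,1],"jaw":-0.3}
    - {"xyz":[0,0,0],"rot":[0,0,1],"jaw":-0.3}
    - {"xyz":[0,0,0],"rot":[0,0,1],"jaw":-0.3}

```text
time_s: 9.9
tool_pos: [0.4308, -0.0077, 0.2887]
ee_rot: [-3.014, 0.06, 2.469]
ft_force: [0.5, -0.4, -0.1]
opening: 0.652
```

Call:
jog_arm:
  targets:
    - {"xyz":[0,0,0],"rot":[0,0,1],"jaw":-0.3}
    - {"xyz":[0,0,0],"rot":[0,0,1],"jaw":-0.3}
    - {"xyz":[0,0,0],"rot":[0,0,1],"jaw":-0.3}
    - {"xyz":[0,0,0],"rot":[0,0,1],"jaw":-0.3}
    - {"xyz":[0,0,0],"rot":[0,0,1],"jaw":-0.3}

```text
time_s: 10.32
tool_pos: [0.4307, -0.0105, 0.2897]
ee_rot: [-3.061, 0.119, 1.939]
ft_force: [-0.6, -0.5, 0.6]
opening: 0.651
```

Call:
jog_arm:
  targets:
    - {"xyz":[0,0,0],"rot":[0,0,1],"jaw":-0.3}
    - {"xyz":[0,0,0],"rot":[0,0,1],"jaw":-0.3}
    - {"xyz":[0,0,0],"rot":[0,0,1],"jaw":-0.3}
    - {"xyz":[0,0,0],"rot":[0,0,1],"jaw":-0.3}
    - {"xyz":[0,0,0],"rot":[0,0,1],"jaw":-0.3}

```text
time_s: 10.73
tool_pos: [0.4306, -0.0132, 0.2907]
ee_rot: [-3.134, 0.147, 1.405]
ft_force: [0.5, -0.1, -0.0]
opening: 0.646
```

Run:
```python
from h import *
go([.446,-.244,.25],0)
```

```text
at [ 0.4306 -0.0132  0.2907] [-3.134  0.147  1.405] j6 -0.02 | rows xyz [-10.83   2.69   3.64] rot [ 0.97  1.27 14.02]
```

Call:
jog_arm:
  targets:
    - {"xyz":[0,0,0],"rot":[0.07,0.95,0.9],"jaw":-0.3}
    - {"xyz":[0,0,0],"rot":[0.07,0.5,1],"jaw":-0.3}
    - {"xyz":[0,0,0],"rot":[0,0,1],"jaw":-0.3}
    - {"xyz":[0,0,0],"rot":[0,0,1],"jaw":-0.3}
    - {"xyz":[0,0,0],"rot":[0,0,1],"jaw":-0.3}

```text
time_s: 11.15
tool_pos: [0.4305, -0.0153, 0.2918]
ee_rot: [-3.137, 0.008, 0.893]
ft_force: [0.4, 0.9, -0.2]
opening: 0.648
```

Call:
jog_arm:
  targets:
    - {"xyz":[0,0,0],"rot":[0,0,1],"jaw":-0.3}
    - {"xyz":[0,0,0],"rot":[0,0,1],"jaw":-0.3}
    - {"xyz":[0,0,0],"rot":[0,0,1],"jaw":-0.3}
    - {"xyz":[0,0,0],"rot":[0,0,1],"jaw":-0.3}
    - {"xyz":[0,0,0],"rot":[0,0,1],"jaw":-0.3}

```text
time_s: 11.57
tool_pos: [0.4302, -0.0187, 0.2927]
ee_rot: [3.138, 0.01, 0.362]
ft_force: [-0.7, -0.3, -0.3]
opening: 0.648
```

Run:
```python
from h import *
go([.446,-.244,.25],0)
```

```text
at [ 0.4302 -0.0187  0.2927] [3.138 0.01  0.362] j6 0.9 | rows xyz [-3.23 10.81  2.21] rot [0.05 0.09 3.62]
```

Call:
jog_arm:
  targets:
    - {"xyz":[0,0,0],"rot":[0.05,0.1,1],"jaw":-0.3}
    - {"xyz":[0,0,0],"rot":[0,0,1],"jaw":-0.3}
    - {"xyz":[0,0,0],"rot":[0,0,1],"jaw":-0.3}
    - {"xyz":[0,0,0],"rot":[0,0,0.5],"jaw":-0.3}
    - {"xyz":[0,1,0],"rot":[0,0,0],"jaw":-0.3}

```text
time_s: 11.98
tool_pos: [0.4295, -0.0398, 0.2937]
ee_rot: [3.14, -0.002, -0.014]
ft_force: [0.4, 0.1, 0.1]
opening: 0.651
```

Call:
jog_arm:
  targets:
    - {"xyz":[0.1,1,0.2],"rot":[0,0,0],"jaw":-0.3}
    - {"xyz":[0.1,1,0.2],"rot":[0,0,0],"jaw":-0.3}
    - {"xyz":[0.1,1,0.2],"rot":[0,0,0],"jaw":-0.3}
    - {"xyz":[0.1,1,0.2],"rot":[0,0,0],"jaw":-0.3}
    - {"xyz":[0.1,1,0.2],"rot":[0,0,0],"jaw":-0.3}

```text
time_s: 12.4
tool_pos: [0.4378, -0.1459, 0.2758]
ee_rot: [3.135, -0.005, -0.014]
ft_force: [0.2, 0.2, -0.3]
opening: 0.652
```

Call:
jog_arm:
  targets:
    - {"xyz":[0.1,1,0.2],"rot":[0,0,0],"jaw":-0.3}
    - {"xyz":[0.1,1,0.2],"rot":[0,0,0],"jaw":-0.3}
    - {"xyz":[0.1,1,0.2],"rot":[0,0,0],"jaw":-0.3}
    - {"xyz":[0.1,1,0.2],"rot":[0,0,0],"jaw":-0.3}
    - {"xyz":[0,0,0],"rot":[0,0,0],"jaw":-0.3}

```text
time_s: 12.82
tool_pos: [0.443, -0.2359, 0.2599]
ee_rot: [3.131, -0.004, -0.021]
ft_force: [-0.1, 0.4, 0.0]
opening: 0.653
```

```bash
cat > hook.py <<'E'
from h import *
import sys
s=cam('wrist'); save(s,sys.argv[1]); P=cloud(s)
hsv=cv2.cvtColor(s['color'],cv2.COLOR_BGR2HSV)
m=(hsv[...,0]>=5)&(hsv[...,0]<18)&(hsv[...,1]>150)&(hsv[...,2]>110)&(P[...,2]<.07)
m=m&(P[...,2]>.02)
c,wh,a=cv2.minAreaRect((P[m][:,:2]*1000).astype(np.float32)); print('handle',np.round(c),np.round(wh),round(a,1),'ztop',np.percentile(P[m][:,2],90).round(4),m.sum())
B=(hsv[...,0]>100)&(hsv[...,0]<125)&(hsv[...,1]>120)&(P[...,2]<.03)
z=P[B][:,2]; print('blue z', np.percentile(z,[10,50,90]).round(4))
W=(hsv[...,1]<60)&(hsv[...,2]>110)&(P[...,0]>.36)&(P[...,0]<.72)&(P[...,1]>-.33)&(P[...,1]<-.19)&(P[...,2]>.004)&(P[...,2]<.06)
q=P[W]; print('steel',len(q)); 
for a in np.arange(.5,.72,.02):
    k=q[(q[:,0]>a)&(q[:,0]<a+.02)]
    if len(k): print(round(a+.01,2),np.median(k[:,1]).round(3),k[:,1].min().round(3),k[:,2].max().round(3),len(k))
E
python3 hook.py w3.png; python3 -c "
from h import *
go([.446,-.244,.25],0)"
```

```text
handle [ 444. -245.] [97. 25.] 3.0 ztop 0.0287 406
blue z [0.001  0.0022 0.0112]
steel 1117
0.51 -0.24 -0.245 0.021 137
0.53 -0.239 -0.244 0.022 146
0.55 -0.238 -0.243 0.021 151
0.57 -0.237 -0.242 0.021 163
0.59 -0.236 -0.241 0.021 170
0.61 -0.235 -0.24 0.022 174
0.63 -0.234 -0.239 0.02 48
at [ 0.4429 -0.2344  0.2601] [ 3.132 -0.004 -0.02 ] j6 0.87 | rows xyz [0.16 0.47 0.51] rot [ 0.1  -0.04 -0.21]
```

View pics/w3.png

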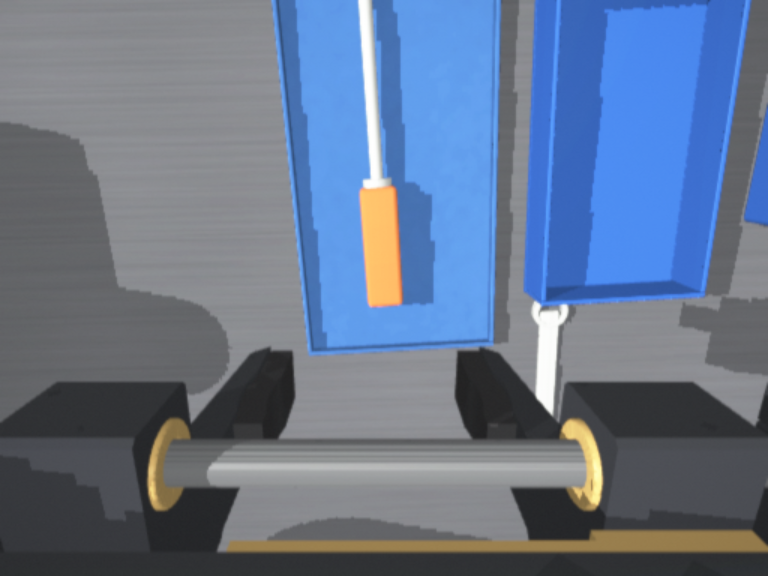

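Handle centre (444,-245) mm, yaw about 0.05 rad, top about 30 mm. In the picture the handle is at (380,245) and the tray is around it. Descending to grip.

Call:
jog_arm:
  targets:
    - {"xyz":[0.5,0.45,1],"rot":[0.1,0,-0.7],"jaw":-0.3}
    - {"xyz":[0.3,0,1],"rot":[0,0,0],"jaw":-0.3}
    - {"xyz":[0,0,1],"rot":[0,0,0],"jaw":-0.3}
    - {"xyz":[0,0,1],"rot":[0,0,0],"jaw":-0.3}
    - {"xyz":[0,0,1],"rot":[0,0,0],"jaw":-0.3}

```text
time_s: 13.28
tool_pos: [0.4627, -0.2443, 0.1644]
ee_rot: [3.133, -0.013, 0.052]
ft_force: [-0.6, 0.8, -1.0]
opening: 0.651
```

Call:
jog_arm:
  targets:
    - {"xyz":[0,0,1],"rot":[0,0,0],"jaw":-0.3}
    - {"xyz":[0,0,1],"rot":[0,0,0],"jaw":-0.3}
    - {"xyz":[0,0,1],"rot":[0,0,0],"jaw":-0.3}
    - {"xyz":[0,0,1],"rot":[0,0,0],"jaw":-0.3}
    - {"xyz":[0,0,0],"rot":[0,0,0],"jaw":-0.3}

```text
time_s: 13.7
tool_pos: [0.462, -0.2386, 0.0797]
ee_rot: [3.137, -0.01, 0.054]
ft_force: [-0.3, 1.1, 0.1]
opening: 0.649
```

```bash
python3 -c "
from h import *
go([.459,-.2435,.016],0.05)"
```

```text
at [ 0.462  -0.2386  0.0797] [ 3.137 -0.01   0.054] j6 0.81 | rows xyz [-0.2   0.22  3.19] rot [ 0.05 -0.1   0.04]
```

Call:
jog_arm:
  targets:
    - {"xyz":[-0.1,0.25,1],"rot":[0.05,-0.1,0],"jaw":-0.3}
    - {"xyz":[0,0,0.9],"rot":[0,0,0],"jaw":-0.3}
    - {"xyz":[0,0,0.9],"rot":[0,0,0],"jaw":-0.3}
    - {"xyz":[0,0,0],"rot":[0,0,0],"jaw":-0.3}

```text
time_s: 14.03
tool_pos: [0.4626, -0.2425, 0.0267]
ee_rot: [3.139, -0.002, 0.056]
ft_force: [-0.7, 0.1, 0.0]
opening: 0.652
```

```bash
python3 -c "
from h import *
go([.459,-.2435,.016],0.05)"
```

```text
at [ 0.4626 -0.2425  0.0267] [ 3.139e+00 -2.000e-03  5.600e-02] j6 0.8 | rows xyz [-0.18  0.04  0.53] rot [ 0.02 -0.02  0.06]
```

Call:
jog_arm:
  targets:
    - {"xyz":[-0.15,0,0.5],"rot":[0,0,0],"jaw":0.3}
    - {"xyz":[0,0,0],"rot":[0,0,0],"jaw":1}
    - {"xyz":[0,0,0],"rot":[0,0,0],"jaw":1}
    - {"xyz":[0,0,0],"rot":[0,0,0],"jaw":1}
    - {"xyz":[0,0,0],"rot":[0,0,0],"jaw":1}
  squeeze: 50

```text
time_s: 14.45
tool_pos: [0.4619, -0.2434, 0.0214]
ee_rot: [3.136, -0.006, 0.058]
ft_force: [-0.8, -0.2, -3.3]
opening: 0.335
```

Call:
jog_arm:
  targets:
    - {"xyz":[0,0,-0.5],"rot":[0,0,0],"jaw":1}
    - {"xyz":[0,0,-0.5],"rot":[0,0,0],"jaw":1}
    - {"xyz":[0,0,-1],"rot":[0,0,0],"jaw":1}
    - {"xyz":[0,0,-1],"rot":[0,0,0],"jaw":1}
    - {"xyz":[0,0,-1],"rot":[0,0,0],"jaw":1}

```text
time_s: 14.87
tool_pos: [0.4583, -0.2403, 0.1034]
ee_rot: [-3.141, 0.001, 0.057]
ft_force: [-0.1, -0.9, -3.4]
opening: 0.334
```

```bash
cat > side.py <<'E'
from h import *
import sys
s=cam('side'); save(s,sys.argv[1]); print(r.read_state()['opening'])
go([.459,-.10,.15],0.05)
E
python3 side.py s2.png
```

```text
0.33107347871929665
at [ 0.4608 -0.2422  0.1079] [ 3.137 -0.004  0.058] j6 0.8 | rows xyz [ 0.33 -7.09 -2.13] rot [ 0.04 -0.04  0.08]
```

View pics/s2.png

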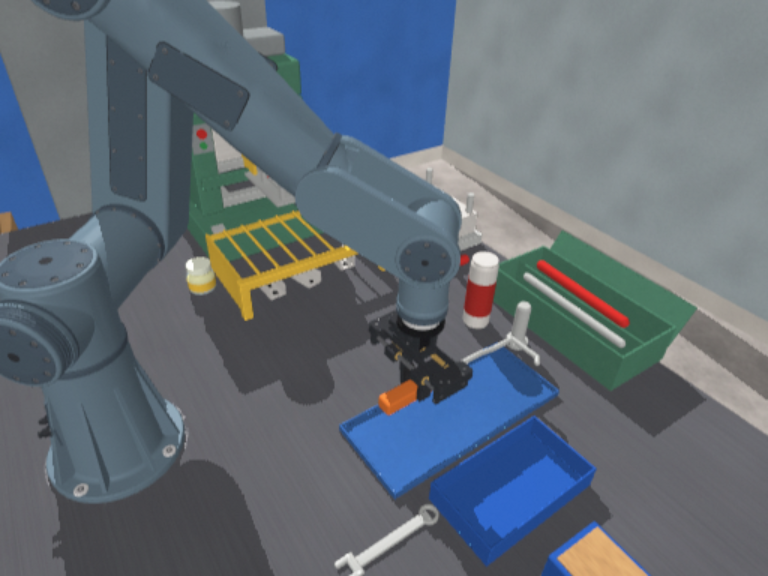

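Hook is held level, with clear air under it. Raising it and turning it to point at the guard.

Call:
jog_arm:
  targets:
    - {"xyz":[0,-0.5,-1],"rot":[0,0,0],"jaw":1}
    - {"xyz":[0,-0.5,-1],"rot":[0,0,0],"jaw":1}
    - {"xyz":[0,-0.5,-1],"rot":[0,0,0],"jaw":1}
    - {"xyz":[0,-0.5,-1],"rot":[0,0,0],"jaw":1}
    - {"xyz":[0,-0.5,-1],"rot":[0,0,0],"jaw":1}

```text
time_s: 15.33
tool_pos: [0.4554, -0.1907, 0.2116]
ee_rot: [3.137, -0.004, 0.054]
ft_force: [-0.3, -0.1, -3.8]
opening: 0.334
```

Call:
jog_arm:
  targets:
    - {"xyz":[0,0,0],"rot":[0,0,-0.7],"jaw":1}
    - {"xyz":[0,0,0],"rot":[0,0,-0.7],"jaw":1}
    - {"xyz":[0,0,0],"rot":[0,0,-0.7],"jaw":1}
    - {"xyz":[0,0,0],"rot":[0,0,-0.7],"jaw":1}
    - {"xyz":[0,0,0],"rot":[0,0,-0.7],"jaw":1}

```text
time_s: 15.75
tool_pos: [0.4576, -0.1895, 0.2198]
ee_rot: [3.125, -0.009, 0.421]
ft_force: [-0.1, -1.1, -3.4]
opening: 0.328
```

Call:
jog_arm:
  targets:
    - {"xyz":[0,0,0],"rot":[0,0,-0.7],"jaw":1}
    - {"xyz":[0,0,0],"rot":[0,0,-0.7],"jaw":1}
    - {"xyz":[0,0,0],"rot":[0,0,-0.7],"jaw":1}
    - {"xyz":[0,0,0],"rot":[0,0,-0.7],"jaw":1}
    - {"xyz":[0,0,0],"rot":[0,0,-0.7],"jaw":1}

```text
time_s: 16.17
tool_pos: [0.4566, -0.1887, 0.2207]
ee_rot: [3.121, -0.003, 0.789]
ft_force: [-0.8, 0.7, -3.2]
opening: 0.336
```

Call:
jog_arm:
  targets:
    - {"xyz":[0,0,0],"rot":[0,0,-0.7],"jaw":1}
    - {"xyz":[0,0,0],"rot":[0,0,-0.7],"jaw":1}
    - {"xyz":[0,0,0],"rot":[0,0,-0.7],"jaw":1}
    - {"xyz":[0,0,0],"rot":[0,0,-0.7],"jaw":1}
    - {"xyz":[0,0,0],"rot":[0,0,-0.7],"jaw":1}

```text
time_s: 16.58
tool_pos: [0.4555, -0.188, 0.2212]
ee_rot: [3.12, 0.005, 1.157]
ft_force: [-0.4, -0.6, -2.9]
opening: 0.334
```

Call:
jog_arm:
  targets:
    - {"xyz":[0,0,0],"rot":[0,0,-0.7],"jaw":1}
    - {"xyz":[0,0,0],"rot":[0,0,-0.7],"jaw":1}
    - {"xyz":[0,0,0],"rot":[0,0,-0.7],"jaw":1}
    - {"xyz":[0,0,0],"rot":[0,0,-0.7],"jaw":1}
    - {"xyz":[0,0,0],"rot":[0,0,-0.7],"jaw":1}

```text
time_s: 17.0
tool_pos: [0.4543, -0.1872, 0.2217]
ee_rot: [3.123, 0.013, 1.525]
ft_force: [0.2, -0.1, -2.9]
opening: 0.334
```

```bash
cat > br.py <<'E'
from h import *
import sys
# bright-metal points 8..40 mm high in a window, from scene+side clouds, clustered
x0,x1,y0,y1=map(float,sys.argv[1:5])
img=np.zeros((int((x1-x0)*1000)+1,int((y1-y0)*1000)+1),np.uint8);Z=[]
for n in('scene','side'):
    s=cam(n);P=cloud(s);hsv=cv2.cvtColor(s['color'],cv2.COLOR_BGR2HSV)
    m=(s['depth']>0)&(P[...,2]>.0)&(P[...,2]<.036)&(hsv[...,1]<40)&(hsv[...,2]>140)&(P[...,0]>x0)&(P[...,0]<x1)&(P[...,1]>y0)&(P[...,1]<y1)
    q=P[m];img[((q[:,0]-x0)*1000).astype(int),((q[:,1]-y0)*1000).astype(int)]=255
    if len(sys.argv)>5: save(s,sys.argv[5]+n+'.png')
g=cv2.morphologyEx(img,cv2.MORPH_CLOSE,np.ones((9,9)))
g=cv2.morphologyEx(g,cv2.MORPH_OPEN,np.ones((3,3)))
n,l,S,c=cv2.connectedComponentsWithStats(g)
for i in range(1,n):
    if S[i,4]<80: continue
    v,u=np.nonzero((l==i)&(img>0)); p=np.stack([v+x0*1000,u+y0*1000],1).astype(np.float32)
    cc,wh,a=cv2.minAreaRect(p); print('c',np.round(cc),'wh',np.round(wh),'a',round(a,1),'x',p[:,0].min(),p[:,0].max(),'y',p[:,1].min(),p[:,1].max(),S[i,4])
E
python3 br.py .345 .69 .0 .42; python3 -c "
from h import *
go([.465,.0,.0625],np.pi/2)"
```

```text
c [401. 270.] wh [15. 63.] a 2.9 x 393.0 409.0 y 238.0 301.0 691
c [428. 271.] wh [19. 59.] a 1.5 x 418.0 438.0 y 242.0 301.0 710
c [491. 263.] wh [16. 64.] a 18.4 x 479.0 507.0 y 231.0 294.0 681
c [520. 272.] wh [15. 63.] a 12.7 x 510.0 532.0 y 242.0 303.0 620
c [618. 289.] wh [64. 37.] a 90.0 x 599.0 636.0 y 257.0 321.0 989
c [672.  46.] wh [84. 35.] a 90.0 x 654.0 689.0 y 4.0 88.0 2032
at [ 0.4543 -0.1872  0.2217] [3.123 0.013 1.522] j6 -0.58 | rows xyz [ 9.47 -0.07  7.84] rot [ 0.18  0.13 -0.49]
```

The middle bracket has since been knocked to about (506,268); the others are at (415,270) and (618,289). I start with the middle one: enter high over it, then drop behind it.

Call:
jog_arm:
  targets:
    - {"xyz":[0,0,0],"rot":[0.18,0.13,-0.48],"jaw":1}
    - {"xyz":[0,0.2,1],"rot":[0,0,0],"jaw":1}
    - {"xyz":[0,0.2,1],"rot":[0,0,0],"jaw":1}
    - {"xyz":[0,0.2,1],"rot":[0,0,0],"jaw":1}
    - {"xyz":[0,0,1],"rot":[0,0,0],"jaw":1}

```text
time_s: 17.52
tool_pos: [0.4703, -0.1898, 0.1457]
ee_rot: [3.13, 0.008, 1.559]
ft_force: [0.5, 0.2, -3.7]
opening: 0.334
```

Call:
jog_arm:
  targets:
    - {"xyz":[0.5,0,1],"rot":[0,0,0],"jaw":1}
    - {"xyz":[0.5,0,1],"rot":[0,0,0],"jaw":1}
    - {"xyz":[0.5,0,1],"rot":[0,0,0],"jaw":1}
    - {"xyz":[0.5,0,0],"rot":[0,0,0],"jaw":1}
    - {"xyz":[0,0,0],"rot":[0,0,0],"jaw":1}

```text
time_s: 17.93
tool_pos: [0.4695, -0.1481, 0.0797]
ee_rot: [3.135, 0.005, 1.544]
ft_force: [0.6, -0.7, -3.4]
opening: 0.334
```

```bash
python3 -c "
from h import *
go([.468,-.08,.0625],np.pi/2)"
```

```text
at [ 0.4695 -0.1481  0.0797] [3.135 0.005 1.544] j6 -0.52 | rows xyz [ 3.41 -0.17  0.84] rot [ 0.07  0.05 -0.27]
```

Call:
jog_arm:
  targets:
    - {"xyz":[1,-0.05,0.5],"rot":[0.07,0.05,-0.27],"jaw":1}
    - {"xyz":[1,0,0.3],"rot":[0,0,0],"jaw":1}
    - {"xyz":[1,0,0],"rot":[0,0,0],"jaw":1}
    - {"xyz":[0,0,0],"rot":[0,0,0],"jaw":1}

```text
time_s: 18.27
tool_pos: [0.4723, -0.0888, 0.0681]
ee_rot: [3.136, 0.004, 1.566]
ft_force: [-0.2, -0.4, -4.1]
opening: 0.335
```

```bash
python3 side.py s3.png; python3 -c "
from h import *
go([.468,.08,.0625],np.pi/2)"
```

```text
0.3326188647640299
at [ 0.4731 -0.0903  0.0686] [3.134 0.006 1.566] j6 -0.43 | rows xyz [-0.51 -0.67 -4.07] rot [ 1.000e-01 -1.000e-02  1.516e+01]
at [ 0.4731 -0.0903  0.0686] [3.134 0.006 1.566] j6 -0.43 | rows xyz [ 8.51 -0.29  0.25] rot [ 0.07  0.06 -0.05]
```

View pics/s3.png

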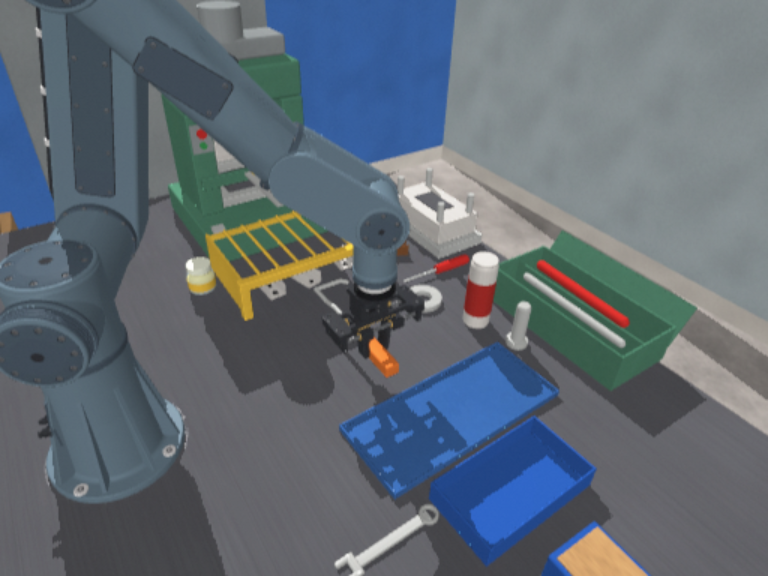

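```bash
cat > hk.py <<'E'
from h import *
t=r.read_state()['tool_pos']
for n in('scene','side'):
    s=cam(n);P=cloud(s);hsv=cv2.cvtColor(s['color'],cv2.COLOR_BGR2HSV)
    m=(s['depth']>0)&(P[...,2]>.012)&(P[...,2]<.1)&(hsv[...,1]<60)&(hsv[...,2]>100)&(abs(P[...,0]-t[0])<.12)&(P[...,1]>t[1]+.04)&(P[...,1]<t[1]+.275)
    q=P[m]-t
    for a in np.arange(.04,.28,.03):
        k=q[(q[:,1]>a)&(q[:,1]<a+.03)]
        if len(k)>3: print(n,round(a+.015,3),'x',k[:,0].min().round(3),np.median(k[:,0]).round(3),k[:,0].max().round(3),'ztop',np.percentile(k[:,2]+t[2],[50,95]).round(4),'ymax',k[:,1].max().round(3),len(k))
E
python3 hk.py
```

```text
scene 0.055 x -0.006 0.004 0.007 ztop [0.0662 0.0692] ymax 0.069 30
scene 0.085 x -0.002 0.004 0.008 ztop [0.0664 0.0693] ymax 0.097 32
scene 0.115 x -0.005 0.004 0.009 ztop [0.0656 0.0683] ymax 0.13 36
scene 0.145 x -0.001 0.005 0.008 ztop [0.0651 0.0683] ymax 0.16 37
scene 0.175 x -0.003 0.005 0.008 ztop [0.0608 0.065 ] ymax 0.19 37
scene 0.205 x -0.002 0.005 0.008 ztop [0.0574 0.0594] ymax 0.219 37
scene 0.235 x -0.001 0.037 0.084 ztop [0.0567 0.0596] ymax 0.25 125
side 0.145 x -0.003 0.001 0.005 ztop [0.0689 0.0702] ymax 0.159 19
side 0.175 x -0.004 -0.0 0.005 ztop [0.0644 0.0682] ymax 0.19 17
side 0.205 x -0.002 0.001 0.006 ztop [0.0601 0.0626] ymax 0.218 18
side 0.235 x -0.001 0.033 0.08 ztop [0.0593 0.0621] ymax 0.249 72
```

Call:
jog_arm:
  targets:
    - {"xyz":[1,-0.4,0.3],"rot":[0.07,0.05,0],"jaw":1}
    - {"xyz":[1,0,0],"rot":[0,0,0],"jaw":1}
    - {"xyz":[1,0,0],"rot":[0,0,0],"jaw":1}
    - {"xyz":[1,0,0],"rot":[0,0,0],"jaw":1}
    - {"xyz":[1,0,0],"rot":[0,0,0],"jaw":1}

```text
time_s: 18.83
tool_pos: [0.472, 0.0011, 0.0672]
ee_rot: [3.129, 0.008, 1.552]
ft_force: [1.0, -0.4, -3.5]
opening: 0.335
```

```bash
python3 hk.py; python3 -c "
from h import *
go([.465,.08,.062],np.pi/2)"
```

```text
scene 0.055 x 0.001 0.005 0.008 ztop [0.0651 0.0676] ymax 0.068 28
scene 0.085 x -0.001 0.005 0.011 ztop [0.064  0.0686] ymax 0.1 36
scene 0.115 x 0.001 0.006 0.01 ztop [0.0641 0.0673] ymax 0.129 37
scene 0.145 x 0.003 0.007 0.011 ztop [0.0637 0.0675] ymax 0.16 39
scene 0.175 x -0.0 0.008 0.011 ztop [0.0608 0.0633] ymax 0.179 28
scene 0.205 x 0.005 0.008 0.012 ztop [0.0535 0.0562] ymax 0.219 12
scene 0.235 x -0.075 0.022 0.085 ztop [0.0539 0.057 ] ymax 0.25 163
scene 0.265 x -0.076 -0.035 0.06 ztop [0.0215 0.0293] ymax 0.275 119
side 0.145 x -0.001 0.002 0.008 ztop [0.066  0.0684] ymax 0.158 6
side 0.175 x -0.002 0.001 0.006 ztop [0.0626 0.0664] ymax 0.188 13
side 0.205 x -0.101 0.001 0.022 ztop [0.0596 0.0826] ymax 0.217 24
side 0.235 x -0.076 -0.035 0.06 ztop [0.0241 0.0584] ymax 0.25 40
side 0.265 x -0.078 0.012 0.057 ztop [0.021  0.0312] ymax 0.275 57
at [0.4716 0.0026 0.067 ] [3.13  0.007 1.556] j6 -0.23 | rows xyz [ 3.87 -0.39  0.22] rot [ 0.12  0.07 -0.15]
```

Call:
jog_arm:
  targets:
    - {"xyz":[1,-0.35,0.2],"rot":[0.12,0.07,-0.15],"jaw":1}
    - {"xyz":[1,-0.1,0.1],"rot":[0,0,0],"jaw":1}
    - {"xyz":[1,-0.1,0.1],"rot":[0,0,0],"jaw":1}
    - {"xyz":[0.7,-0.1,0.1],"rot":[0,0,0],"jaw":1}
    - {"xyz":[0,0,0],"rot":[0,0,0],"jaw":1}

```text
time_s: 19.35
tool_pos: [0.4642, 0.0723, 0.0602]
ee_rot: [3.134, 0.004, 1.565]
ft_force: [-0.3, -0.4, -3.5]
opening: 0.331
```

```bash
python3 br.py .345 .69 .2 .42;  python3 -c "
from h import *
go([.465,.08,.0205],np.pi/2)"
```

```text
c [401. 270.] wh [16. 63.] a 3.8 x 392.0 411.0 y 238.0 301.0 652
c [427. 270.] wh [19. 55.] a 4.2 x 417.0 438.0 y 243.0 298.0 708
c [491. 263.] wh [12. 63.] a 15.9 x 479.0 502.0 y 233.0 293.0 592
c [522. 281.] wh [ 6. 41.] a 16.2 x 515.0 527.0 y 260.0 300.0 167
c [612. 289.] wh [26. 64.] a 0.0 x 599.0 625.0 y 257.0 321.0 847
at [0.465  0.0709 0.0605] [3.133 0.005 1.565] j6 -0.09 | rows xyz [ 0.47 -0.02  2.  ] rot [ 0.09  0.05 -0.06]
```

Call:
jog_arm:
  targets:
    - {"xyz":[0.6,-0.05,0.2],"rot":[0.1,0.05,0],"jaw":1}
    - {"xyz":[0.1,0,0.9],"rot":[0,0,0],"jaw":1}
    - {"xyz":[0,0,0.7],"rot":[0,0,0],"jaw":1}
    - {"xyz":[0,0,0.2],"rot":[0,0,0],"jaw":1}

```text
time_s: 19.78
tool_pos: [0.4689, 0.0821, 0.0219]
ee_rot: [3.136, -0.0, 1.559]
ft_force: [-0.8, 0.4, -3.5]
opening: 0.333
```

```bash
python3 br.py .345 .69 .2 .42;  python3 -c "
from h import *
go([.465,-.12,.020],np.pi/2)"
```

```text
c [400. 271.] wh [26. 62.] a 15.3 x 394.0 421.0 y 238.0 301.0 743
c [427. 272.] wh [20. 60.] a 4.9 x 417.0 439.0 y 243.0 303.0 691
c [472. 214.] wh [ 4. 26.] a 3.8 x 470.0 475.0 y 201.0 227.0 121
c [490. 263.] wh [13. 63.] a 17.2 x 479.0 503.0 y 232.0 293.0 669
c [502. 328.] wh [29.  3.] a -0.0 x 488.0 517.0 y 326.0 329.0 101
c [519. 281.] wh [12. 44.] a 18.4 x 511.0 528.0 y 261.0 303.0 274
c [605. 290.] wh [18. 62.] a 6.5 x 599.0 618.0 y 258.0 321.0 766
at [0.4688 0.0821 0.0225] [3.136 0.    1.559] j6 -0.07 | rows xyz [-10.11  -0.07   0.13] rot [ 0.05  0.   -0.12]
```

Call:
jog_arm:
  targets:
    - {"xyz":[-0.7,-0.1,0.05],"rot":[0.05,0,-0.1],"jaw":1}
    - {"xyz":[-0.7,-0.1,0.05],"rot":[0,0,0],"jaw":1}
    - {"xyz":[-0.7,0,0.05],"rot":[0,0,0],"jaw":1}
    - {"xyz":[-0.7,0,0],"rot":[0,0,0],"jaw":1}
    - {"xyz":[-0.7,0,0],"rot":[0,0,0],"jaw":1}

```text
time_s: 20.3
tool_pos: [0.4668, 0.0109, 0.0224]
ee_rot: [3.139, -0.001, 1.571]
ft_force: [-0.3, 1.0, -4.3]
opening: 0.336
```

```bash
python3 br.py .345 .69 .1 .42;  python3 -c "
from h import *
go([.465,-.09,.021],np.pi/2)"
```

```text
c [415. 270.] wh [44. 62.] a 1.5 x 393.0 438.0 y 239.0 302.0 1516
c [469. 138.] wh [47.  6.] a 90.0 x 466.0 472.0 y 115.0 162.0 262
c [492. 222.] wh [74. 52.] a 90.0 x 466.0 518.0 y 185.0 259.0 2334
c [538. 247.] wh [13. 16.] a 45.0 x 531.0 545.0 y 239.0 255.0 141
c [606. 290.] wh [63. 14.] a 90.0 x 599.0 613.0 y 259.0 322.0 766
at [0.4675 0.0098 0.0227] [ 3.137 -0.     1.569] j6 -0.23 | rows xyz [-4.99 -0.12  0.08] rot [ 0.04 -0.   -0.02]
```

It follows the crossbar. Pulling on.

Call:
jog_arm:
  targets:
    - {"xyz":[-0.8,-0.05,0.05],"rot":[0.04,0,0],"jaw":1}
    - {"xyz":[-0.8,-0.05,0.05],"rot":[0,0,0],"jaw":1}
    - {"xyz":[-0.8,0,0.05],"rot":[0,0,0],"jaw":1}
    - {"xyz":[-0.8,0,0],"rot":[0,0,0],"jaw":1}
    - {"xyz":[-0.8,0,0],"rot":[0,0,0],"jaw":1}

```text
time_s: 20.82
tool_pos: [0.4664, -0.0691, 0.0222]
ee_rot: [3.14, -0.003, 1.569]
ft_force: [-0.4, 0.9, -3.3]
opening: 0.337
```

Call:
jog_arm:
  targets:
    - {"xyz":[-0.6,0,0],"rot":[0,0,0],"jaw":1}
    - {"xyz":[0,0,0],"rot":[0,0,0],"jaw":1}

```text
time_s: 20.98
tool_pos: [0.4676, -0.0835, 0.0234]
ee_rot: [3.137, -0.002, 1.567]
ft_force: [0.7, 0.9, -2.7]
opening: 0.333
```

```bash
python3 br.py .345 .69 .05 .42 t4;  python3 -c "
from h import *
go([.465,-.09,.07],np.pi/2)"
```

```text
c [415. 270.] wh [43. 65.] a 1.7 x 393.0 437.0 y 237.0 303.0 1513
c [495. 106.] wh [113.  59.] a 89.4 x 465.0 525.0 y 50.0 163.0 3267
c [539. 156.] wh [ 8. 20.] a 50.2 x 529.0 547.0 y 148.0 162.0 123
c [605. 290.] wh [20. 62.] a 7.7 x 599.0 619.0 y 259.0 321.0 836
c [678.  69.] wh [52. 25.] a 58.4 x 657.0 689.0 y 50.0 93.0 930
at [ 0.467  -0.0818  0.023 ] [ 3.138e+00 -3.000e-03  1.567e+00] j6 -0.43 | rows xyz [-0.4  -0.09 -2.35] rot [ 0.03 -0.03 -0.04]
```

View pics/t4scene.png

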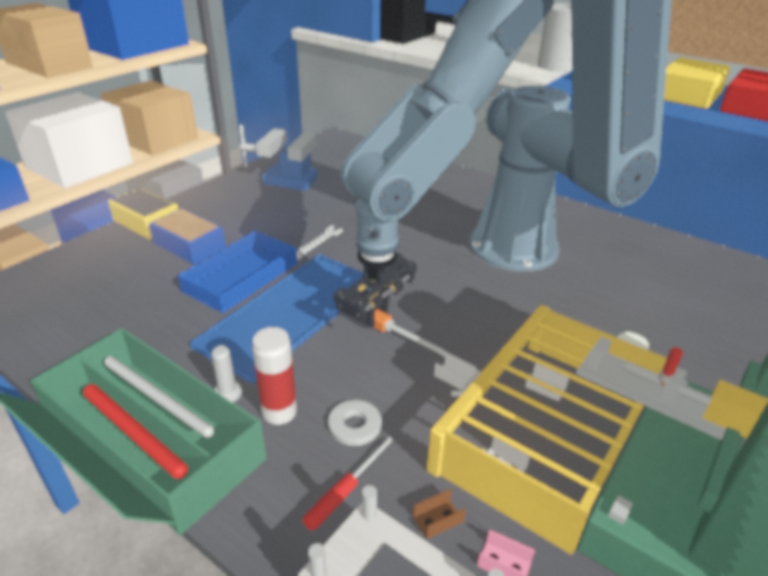

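The middle bracket is out on the bench at about (0.50, 0.12), in front of the crossbar at (455,375). Next is the one at x 415.

Call:
jog_arm:
  targets:
    - {"xyz":[0,0,-1],"rot":[0,0,0],"jaw":1}
    - {"xyz":[0,0,-1],"rot":[0,0,0],"jaw":1}
    - {"xyz":[0,-1,0],"rot":[0,0,0],"jaw":1}
    - {"xyz":[0,-1,0],"rot":[0,0,0],"jaw":1}
    - {"xyz":[0,-1,0],"rot":[0,0,0],"jaw":1}

```text
time_s: 21.5
tool_pos: [0.4081, -0.0779, 0.065]
ee_rot: [3.137, -0.004, 1.571]
ft_force: [-0.6, -1.4, -2.9]
opening: 0.333
```

Call:
jog_arm:
  targets:
    - {"xyz":[0,-1,0],"rot":[0,0,0],"jaw":1}
    - {"xyz":[0,-0.6,0],"rot":[0,0,0],"jaw":1}
    - {"xyz":[0,0,0],"rot":[0,0,0],"jaw":1}

```text
time_s: 21.75
tool_pos: [0.3709, -0.0736, 0.0642]
ee_rot: [3.14, -0.006, 1.573]
ft_force: [-0.4, -0.2, -2.8]
opening: 0.335
```

```bash
python3 -c "
from h import *
go([.375,.02,.0625],np.pi/2)"; python3 hk.py
```

```text
at [ 0.3709 -0.0736  0.0642] [ 3.14  -0.006  1.573] j6 -0.53 | rows xyz [4.68 0.22 0.12] rot [ 0.02 -0.06  0.03]
scene 0.055 x -0.002 0.004 0.007 ztop [0.063  0.0659] ymax 0.069 28
scene 0.085 x -0.002 0.004 0.008 ztop [0.0626 0.0654] ymax 0.099 30
scene 0.115 x -0.002 0.003 0.008 ztop [0.062  0.0653] ymax 0.129 29
scene 0.145 x -0.002 0.004 0.007 ztop [0.0627 0.0652] ymax 0.158 32
scene 0.175 x -0.003 0.106 0.112 ztop [0.03   0.0612] ymax 0.19 74
scene 0.205 x -0.003 0.108 0.112 ztop [0.0273 0.0571] ymax 0.22 84
scene 0.235 x -0.003 0.04 0.111 ztop [0.0547 0.0577] ymax 0.25 126
side 0.145 x -0.003 -0.0 0.006 ztop [0.0654 0.0688] ymax 0.158 20
side 0.175 x -0.003 -0.001 0.003 ztop [0.0619 0.064 ] ymax 0.189 15
side 0.205 x -0.003 0.0 0.005 ztop [0.0584 0.0602] ymax 0.219 18
side 0.235 x -0.003 0.026 0.065 ztop [0.0576 0.0608] ymax 0.249 62
```

Call:
jog_arm:
  targets:
    - {"xyz":[1,0,0.1],"rot":[0,-0.05,0],"jaw":1}
    - {"xyz":[1,0,0.05],"rot":[0,0,0],"jaw":1}
    - {"xyz":[1,0,0.05],"rot":[0,0,0],"jaw":1}
    - {"xyz":[1,0,0.05],"rot":[0,0,0],"jaw":1}

```text
time_s: 22.18
tool_pos: [0.3803, 0.0047, 0.0621]
ee_rot: [3.128, 0.004, 1.568]
ft_force: [0.5, -0.2, -3.1]
opening: 0.334
```

Call:
jog_arm:
  targets:
    - {"xyz":[1,-0.05,0.05],"rot":[0,0,0],"jaw":1}
    - {"xyz":[1,-0.05,0.05],"rot":[0,0,0],"jaw":1}
    - {"xyz":[1,0,0.05],"rot":[0,0,0],"jaw":1}
    - {"xyz":[0.5,0,0.05],"rot":[0,0,0],"jaw":1}
    - {"xyz":[0,0,0],"rot":[0,0,0],"jaw":1}

```text
time_s: 22.6
tool_pos: [0.3843, 0.0829, 0.059]
ee_rot: [3.122, 0.003, 1.572]
ft_force: [0.4, 0.7, -3.6]
opening: 0.336
```

```bash
python3 br.py .345 .69 .2 .42;  python3 -c "
from h import *
go([.375,.082,.021],np.pi/2)"
```

```text
c [398. 270.] wh [10. 63.] a 1.8 x 392.0 403.0 y 239.0 302.0 499
c [435. 272.] wh [ 5. 59.] a 3.9 x 430.0 438.0 y 242.0 301.0 255
c [613. 290.] wh [39. 64.] a 7.8 x 597.0 636.0 y 257.0 321.0 1002
c [632. 288.] wh [13.  8.] a 83.7 x 628.0 636.0 y 281.0 295.0 93
at [0.3844 0.0814 0.0591] [3.122e+00 3.000e-03 1.571e+00] j6 -0.09 | rows xyz [ 0.04 -0.51  1.89] rot [0.19 0.03 0.01]
```

Call:
jog_arm:
  targets:
    - {"xyz":[0.1,-0.5,0],"rot":[0.19,0.03,0],"jaw":1}
    - {"xyz":[0.05,-0.1,0.5],"rot":[0,0,0],"jaw":1}
    - {"xyz":[0.05,-0.1,0.7],"rot":[0,0,0],"jaw":1}
    - {"xyz":[0,-0.1,0.6],"rot":[0,0,0],"jaw":1}
    - {"xyz":[0,0,0.05],"rot":[0,0,0],"jaw":1}

```text
time_s: 23.12
tool_pos: [0.3692, 0.0829, 0.0222]
ee_rot: [-3.141, 0.001, 1.568]
ft_force: [-1.3, -0.2, -2.4]
opening: 0.335
```

```bash
python3 br.py .345 .69 .2 .42;  python3 -c "
from h import *
go([.375,-.085,.021],np.pi/2)"
```

```text
c [396. 328.] wh [ 3. 29.] a 90.0 x 382.0 411.0 y 327.0 330.0 108
c [399. 270.] wh [ 9. 61.] a 3.1 x 393.0 403.0 y 239.0 300.0 427
c [434. 272.] wh [ 5. 60.] a 2.9 x 431.0 437.0 y 242.0 302.0 257
c [441. 323.] wh [ 7. 18.] a 41.2 x 433.0 448.0 y 315.0 330.0 93
c [609. 289.] wh [64. 18.] a 86.3 x 599.0 618.0 y 258.0 321.0 824
c [632. 278.] wh [37.  9.] a 90.0 x 627.0 636.0 y 259.0 296.0 267
at [0.3705 0.0829 0.0235] [3.140e+00 1.000e-03 1.568e+00] j6 -0.09 | rows xyz [-8.4   0.25  0.13] rot [ 0.02  0.01 -0.03]
```

Call:
jog_arm:
  targets:
    - {"xyz":[0,0.2,0.1],"rot":[0,0,0],"jaw":1}
    - {"xyz":[-0.7,0,0.05],"rot":[0,0,0],"jaw":1}
    - {"xyz":[-0.7,0,0.05],"rot":[0,0,0],"jaw":1}
    - {"xyz":[-0.7,0,0.05],"rot":[0,0,0],"jaw":1}
    - {"xyz":[-0.7,0,0],"rot":[0,0,0],"jaw":1}

```text
time_s: 23.63
tool_pos: [0.3785, 0.0253, 0.0216]
ee_rot: [3.134, 0.001, 1.569]
ft_force: [-0.7, 1.0, -3.0]
opening: 0.334
```

Call:
jog_arm:
  targets:
    - {"xyz":[-0.8,0,0.05],"rot":[0,0,0],"jaw":1}
    - {"xyz":[-0.8,0,0.05],"rot":[0,0,0],"jaw":1}
    - {"xyz":[-0.8,0,0.05],"rot":[0,0,0],"jaw":1}
    - {"xyz":[-0.8,0,0],"rot":[0,0,0],"jaw":1}
    - {"xyz":[-0.8,0,0],"rot":[0,0,0],"jaw":1}

```text
time_s: 24.05
tool_pos: [0.3826, -0.0602, 0.0224]
ee_rot: [3.127, 0.002, 1.569]
ft_force: [-0.2, 0.1, -3.7]
opening: 0.337
```

```bash
python3 br.py .345 .69 .05 .42;  python3 -c "
from h import *
go([.375,-.085,.021],np.pi/2)"
```

```text
c [386.  86.] wh [72.  9.] a 90.0 x 381.0 390.0 y 50.0 122.0 411
c [404. 150.] wh [23. 72.] a 10.8 x 386.0 416.0 y 112.0 183.0 680
c [436. 153.] wh [22. 72.] a 20.6 x 414.0 443.0 y 116.0 184.0 647
c [488. 122.] wh [23. 63.] a 0.0 x 476.0 499.0 y 91.0 154.0 751
c [516. 124.] wh [63.  6.] a 90.0 x 513.0 519.0 y 92.0 155.0 360
c [607. 290.] wh [16. 64.] a 0.0 x 599.0 615.0 y 258.0 322.0 765
c [673.  70.] wh [41. 32.] a 90.0 x 657.0 689.0 y 50.0 91.0 989
at [ 0.3837 -0.0615  0.0228] [3.126 0.004 1.567] j6 -0.47 | rows xyz [-1.18 -0.43  0.09] rot [ 0.16  0.04 -0.04]
```

Call:
jog_arm:
  targets:
    - {"xyz":[-0.7,0,0.05],"rot":[0.16,0,0],"jaw":1}
    - {"xyz":[-0.6,0,0.05],"rot":[0,0,0],"jaw":1}
    - {"xyz":[0,0,-0.5],"rot":[0,0,0],"jaw":1}
    - {"xyz":[0,0,-1],"rot":[0,0,0],"jaw":1}
    - {"xyz":[0,0,-0.6],"rot":[0,0,0],"jaw":1}

```text
time_s: 24.57
tool_pos: [0.3828, -0.0868, 0.0636]
ee_rot: [-3.137, -0.0, 1.562]
ft_force: [0.3, -0.4, -3.1]
opening: 0.336
```

Call:
jog_arm:
  targets:
    - {"xyz":[0,1,0],"rot":[0,0,0],"jaw":1}
    - {"xyz":[0,1,0],"rot":[0,0,0],"jaw":1}
    - {"xyz":[0,1,0],"rot":[0,0,0],"jaw":1}
    - {"xyz":[0,1,0],"rot":[0,0,0],"jaw":1}
    - {"xyz":[0,1,0],"rot":[0,0,0],"jaw":1}

```text
time_s: 24.98
tool_pos: [0.4861, -0.0852, 0.0682]
ee_rot: [-3.141, 0.001, 1.559]
ft_force: [-0.7, 0.5, -3.5]
opening: 0.336
```

Call:
jog_arm:
  targets:
    - {"xyz":[0,1,0],"rot":[0,0,0],"jaw":1}
    - {"xyz":[0,1,0],"rot":[0,0,0],"jaw":1}
    - {"xyz":[0,1,0],"rot":[0,0,0],"jaw":1}
    - {"xyz":[0,0.7,0],"rot":[0,0,0],"jaw":1}
    - {"xyz":[0,0,0],"rot":[0,0,0],"jaw":1}

```text
time_s: 25.4
tool_pos: [0.5684, -0.0822, 0.0701]
ee_rot: [3.138, 0.001, 1.56]
ft_force: [-0.1, -1.2, -2.3]
opening: 0.335
```

```bash
python3 -c "
from h import *
go([.578,.10,.0625],np.pi/2)"; python3 hk.py|grep scene; python3 br.py .345 .69 .05 .42
```

```text
at [ 0.5684 -0.0822  0.0701] [3.138e+00 1.000e-03 1.560e+00] j6 -0.34 | rows xyz [9.11 0.38 0.37] rot [ 0.03  0.01 -0.1 ]
scene 0.055 x -0.005 0.003 0.007 ztop [0.0679 0.0713] ymax 0.07 33
scene 0.085 x -0.001 0.005 0.12 ztop [0.0671 0.0709] ymax 0.099 46
scene 0.115 x -0.002 0.098 0.119 ztop [0.0148 0.07  ] ymax 0.129 105
scene 0.145 x -0.001 0.098 0.12 ztop [0.0147 0.0696] ymax 0.159 108
scene 0.175 x -0.091 0.001 0.119 ztop [0.0269 0.0669] ymax 0.19 109
scene 0.205 x -0.092 -0.052 0.011 ztop [0.0266 0.0615] ymax 0.22 147
scene 0.235 x -0.093 0.014 0.083 ztop [0.0577 0.0622] ymax 0.25 206
c [421. 118.] wh [65. 44.] a 90.0 x 399.0 443.0 y 86.0 151.0 1926
c [496. 122.] wh [66. 44.] a 90.0 x 474.0 518.0 y 89.0 155.0 1922
c [618. 288.] wh [64. 39.] a 84.7 x 597.0 637.0 y 257.0 321.0 1021
c [632. 268.] wh [14.  7.] a 90.0 x 629.0 636.0 y 261.0 275.0 97
c [674.  69.] wh [30. 38.] a -0.0 x 659.0 689.0 y 50.0 88.0 867
```

Call:
jog_arm:
  targets:
    - {"xyz":[1,0.4,0.4],"rot":[0,0,-0.1],"jaw":1}
    - {"xyz":[1,-0.05,0.1],"rot":[0,0,0],"jaw":1}
    - {"xyz":[1,-0.05,0.05],"rot":[0,0,0],"jaw":1}
    - {"xyz":[1,-0.05,0.05],"rot":[0,0,0],"jaw":1}

```text
time_s: 25.93
tool_pos: [0.5665, -0.0038, 0.057]
ee_rot: [-3.139, 0.001, 1.563]
ft_force: [0.2, 0.1, -2.7]
opening: 0.337
```

Call:
jog_arm:
  targets:
    - {"xyz":[1,-0.1,0.05],"rot":[0,0,0],"jaw":1}
    - {"xyz":[1,-0.1,0.05],"rot":[0,0,0],"jaw":1}
    - {"xyz":[1,-0.1,0.05],"rot":[0,0,0],"jaw":1}
    - {"xyz":[1,0,0.05],"rot":[0,0,0],"jaw":1}
    - {"xyz":[0.9,0,0],"rot":[0,0,0],"jaw":1}

```text
time_s: 26.35
tool_pos: [0.5539, 0.0983, 0.0521]
ee_rot: [-3.132, 0.001, 1.559]
ft_force: [0.3, -0.8, -2.6]
opening: 0.334
```

```bash
python3 -c "
from h import *
go([.578,.10,.022],np.pi/2)";  python3 br.py .345 .69 .2 .42
```

```text
at [0.5539 0.0983 0.0521] [-3.132e+00  1.000e-03  1.559e+00] j6 -0.02 | rows xyz [0.1  1.22 1.49] rot [-0.09  0.01 -0.12]
c [607. 290.] wh [14. 65.] a 0.0 x 600.0 614.0 y 257.0 322.0 789
```

Call:
jog_arm:
  targets:
    - {"xyz":[0.1,1,-0.1],"rot":[-0.09,0,-0.12],"jaw":1}
    - {"xyz":[0,0.3,0.5],"rot":[0,0,0],"jaw":1}
    - {"xyz":[0,0,0.7],"rot":[0,0,0],"jaw":1}
    - {"xyz":[0,0,0.3],"rot":[0,0,0],"jaw":1}
    - {"xyz":[0,0,0],"rot":[0,0,0],"jaw":1}

```text
time_s: 26.87
tool_pos: [0.5774, 0.0991, 0.0221]
ee_rot: [-3.139, 0.002, 1.574]
ft_force: [-0.8, -0.2, -3.4]
opening: 0.337
```

```bash
python3 -c "
from h import *
go([.578,-.085,.021],np.pi/2)";  python3 br.py .345 .69 .2 .42
```

```text
at [0.5774 0.0991 0.0221] [-3.139e+00  2.000e-03  1.574e+00] j6 -0.03 | rows xyz [-9.2   0.01  0.07] rot [-0.02  0.02  0.03]
c [604. 345.] wh [23.  4.] a -0.0 x 592.0 615.0 y 343.0 347.0 110
c [607. 290.] wh [63. 15.] a 85.2 x 598.0 614.0 y 259.0 321.0 765
```

Call:
jog_arm:
  targets:
    - {"xyz":[-0.8,0,0.05],"rot":[0,0,0],"jaw":1}
    - {"xyz":[-0.8,0,0.05],"rot":[0,0,0],"jaw":1}
    - {"xyz":[-0.8,0,0],"rot":[0,0,0],"jaw":1}
    - {"xyz":[-0.8,0,0],"rot":[0,0,0],"jaw":1}
    - {"xyz":[-0.8,0,0],"rot":[0,0,0],"jaw":1}

```text
time_s: 27.38
tool_pos: [0.5771, 0.0188, 0.0228]
ee_rot: [-3.141, 0.0, 1.577]
ft_force: [0.8, 1.7, -3.0]
opening: 0.339
```

Call:
jog_arm:
  targets:
    - {"xyz":[-0.8,0,0.05],"rot":[0,0,0],"jaw":1}
    - {"xyz":[-0.8,0,0.05],"rot":[0,0,0],"jaw":1}
    - {"xyz":[-0.8,0,0],"rot":[0,0,0],"jaw":1}
    - {"xyz":[-0.8,0,0],"rot":[0,0,0],"jaw":1}

```text
time_s: 27.72
tool_pos: [0.5771, -0.0489, 0.023]
ee_rot: [3.141, 0.0, 1.576]
ft_force: [1.5, 1.0, -3.2]
opening: 0.336
```

```bash
python3 -c "
from h import *
go([.578,-.085,.021],np.pi/2)";  python3 br.py .345 .69 .05 .42
```

```text
at [ 0.5771 -0.0489  0.023 ] [3.141 0.    1.576] j6 -0.29 | rows xyz [-1.81  0.04  0.1 ] rot [0.01 0.   0.05]
c [421. 118.] wh [66. 44.] a 90.0 x 399.0 443.0 y 85.0 151.0 2036
c [497. 123.] wh [64. 44.] a 90.0 x 475.0 519.0 y 91.0 155.0 2077
c [577. 114.] wh [129.   9.] a 90.0 x 573.0 582.0 y 50.0 179.0 1048
c [617. 161.] wh [46. 81.] a 2.5 x 593.0 641.0 y 121.0 200.0 1924
c [677.  68.] wh [49. 29.] a 50.5 x 653.0 689.0 y 50.0 90.0 924
```

Call:
jog_arm:
  targets:
    - {"xyz":[-0.9,0,0.05],"rot":[0,0,0],"jaw":1}
    - {"xyz":[-0.8,0,0.05],"rot":[0,0,0],"jaw":1}
    - {"xyz":[0,0,-0.5],"rot":[0,0,0],"jaw":1}
    - {"xyz":[0,0,-1],"rot":[0,0,0],"jaw":1}
    - {"xyz":[0,0,-1],"rot":[0,0,0],"jaw":1}

```text
time_s: 28.23
tool_pos: [0.5734, -0.0827, 0.0701]
ee_rot: [-3.135, -0.004, 1.57]
ft_force: [0.1, 0.2, -2.7]
opening: 0.342
```

Call:
jog_arm:
  targets:
    - {"xyz":[0,0,-1],"rot":[0,0,0],"jaw":1}
    - {"xyz":[0,0,-1],"rot":[0,0,0],"jaw":1}
    - {"xyz":[0,0,-1],"rot":[0,0,0],"jaw":1}
    - {"xyz":[0,0,-1],"rot":[0,0,0],"jaw":1}
    - {"xyz":[0,0,-1],"rot":[0,0,0],"jaw":1}

```text
time_s: 28.65
tool_pos: [0.5721, -0.0774, 0.1779]
ee_rot: [-3.134, -0.007, 1.571]
ft_force: [0.4, -0.5, -3.7]
opening: 0.335
```

Call:
jog_arm:
  targets:
    - {"xyz":[-1,-1,-1],"rot":[0,0,0],"jaw":1}
    - {"xyz":[-1,-1,-0.5],"rot":[0,0,0],"jaw":1}
    - {"xyz":[-1,-1,0],"rot":[0,0,0],"jaw":1}
    - {"xyz":[-1,-1,0],"rot":[0,0,0],"jaw":1}
    - {"xyz":[-1,-1,0],"rot":[0,0,0],"jaw":1}

```text
time_s: 29.07
tool_pos: [0.4752, -0.1725, 0.2204]
ee_rot: [3.133, -0.002, 1.582]
ft_force: [0.4, 0.3, -3.5]
opening: 0.341
```

```bash
python3 -c "
from h import *
go([.462,-.19,.22],.058);print(r.read_state()['opening'])"
```

```text
at [ 0.4752 -0.1725  0.2204] [ 3.133e+00 -2.000e-03  1.582e+00] j6 -0.6 | rows xyz [-0.87 -0.67  0.01] rot [ 0.05 -0.08 15.24]
0.3406268472927743
```

Call:
jog_arm:
  targets:
    - {"xyz":[-0.4,-0.3,0],"rot":[0,0,0.72],"jaw":1}
    - {"xyz":[-0.4,-0.3,0],"rot":[0,0,0.72],"jaw":1}
    - {"xyz":[0,0,0],"rot":[0,0,0.72],"jaw":1}
    - {"xyz":[0,0,0],"rot":[0,0,0.72],"jaw":1}
    - {"xyz":[0,0,0],"rot":[0,0,0.72],"jaw":1}

```text
time_s: 29.48
tool_pos: [0.4581, -0.1876, 0.225]
ee_rot: [3.131, -0.004, 1.203]
ft_force: [-0.5, 1.0, -3.9]
opening: 0.337
```

Call:
jog_arm:
  targets:
    - {"xyz":[0,0,0],"rot":[0,0,0.72],"jaw":1}
    - {"xyz":[0,0,0],"rot":[0,0,0.72],"jaw":1}
    - {"xyz":[0,0,0],"rot":[0,0,0.72],"jaw":1}
    - {"xyz":[0,0,0],"rot":[0,0,0.72],"jaw":1}
    - {"xyz":[0,0,0],"rot":[0,0,0.72],"jaw":1}

```text
time_s: 29.9
tool_pos: [0.4576, -0.1819, 0.2288]
ee_rot: [3.131, -0.01, 0.826]
ft_force: [-0.3, 0.1, -3.1]
opening: 0.334
```

Call:
jog_arm:
  targets:
    - {"xyz":[0,0,0],"rot":[0,0,0.72],"jaw":1}
    - {"xyz":[0,0,0],"rot":[0,0,0.72],"jaw":1}
    - {"xyz":[0,0,0],"rot":[0,0,0.72],"jaw":1}
    - {"xyz":[0,0,0],"rot":[0,0,0.72],"jaw":1}
    - {"xyz":[0,0,0],"rot":[0,0,0.72],"jaw":1}

```text
time_s: 30.32
tool_pos: [0.4573, -0.1756, 0.2325]
ee_rot: [3.135, -0.016, 0.45]
ft_force: [-0.6, -0.5, -3.1]
opening: 0.337
```

Call:
jog_arm:
  targets:
    - {"xyz":[0,0,0],"rot":[0,0,0.72],"jaw":1}
    - {"xyz":[0,0,0],"rot":[0,0,0.72],"jaw":1}
    - {"xyz":[0,0,0],"rot":[0,0,0.72],"jaw":1}
    - {"xyz":[0,0,0],"rot":[0,0,0.72],"jaw":1}
    - {"xyz":[0,0,0],"rot":[0,0,0.72],"jaw":1}

```text
time_s: 30.73
tool_pos: [0.4569, -0.1693, 0.2361]
ee_rot: [-3.141, -0.02, 0.073]
ft_force: [0.6, 0.3, -3.1]
opening: 0.336
```

```bash
python3 -c "
from h import *
go([.462,-.243,.06],.058);print(r.read_state()['opening'])"
```

```text
at [ 0.4569 -0.1693  0.2361] [-3.141 -0.02   0.073] j6 0.89 | rows xyz [-0.19  3.7   8.8 ] rot [-0.01 -0.2   0.15]
0.3356540054660638
```

Call:
jog_arm:
  targets:
    - {"xyz":[0,1,0.5],"rot":[0,-0.2,0.15],"jaw":1}
    - {"xyz":[0,1,0.5],"rot":[0,0,0],"jaw":1}
    - {"xyz":[0,1,1],"rot":[0,0,0],"jaw":1}
    - {"xyz":[0,0.7,1],"rot":[0,0,0],"jaw":1}
    - {"xyz":[0,0,1],"rot":[0,0,0],"jaw":1}

```text
time_s: 31.15
tool_pos: [0.4664, -0.2415, 0.1637]
ee_rot: [3.134, -0.012, 0.059]
ft_force: [0.3, -0.1, -2.7]
opening: 0.336
```

Call:
jog_arm:
  targets:
    - {"xyz":[0,0,1],"rot":[0,0,0],"jaw":1}
    - {"xyz":[0,0,1],"rot":[0,0,0],"jaw":1}
    - {"xyz":[0,0,1],"rot":[0,0,0],"jaw":1}
    - {"xyz":[0,0,1],"rot":[0,0,0],"jaw":1}
    - {"xyz":[0,0,0],"rot":[0,0,0],"jaw":1}

```text
time_s: 31.57
tool_pos: [0.4668, -0.237, 0.0808]
ee_rot: [3.137, -0.012, 0.058]
ft_force: [-1.3, 0.5, -3.5]
opening: 0.334
```

```bash
python3 -c "
from h import *
go([.462,-.243,.022],.058);print(r.read_state()['opening'])
import sys
for n in('scene','side'):
    s=cam(n);P=cloud(s);hsv=cv2.cvtColor(s['color'],cv2.COLOR_BGR2HSV)
    m=(s['depth']>0)&(P[...,2]>.025)&(P[...,2]<.12)&(hsv[...,1]<60)&(hsv[...,2]>110)&(P[...,0]>.53)&(P[...,0]<.75)&(abs(P[...,1]+.25)<.09)
    q=P[m]
    for a in np.arange(.53,.75,.03):
        k=q[(q[:,0]>a)&(q[:,0]<a+.03)]
        if len(k)>3: print(n,round(a+.015,3),'y',k[:,1].min().round(3),np.median(k[:,1]).round(3),k[:,1].max().round(3),np.percentile(k[:,2],90).round(3),len(k))
"
```

```text
at [ 0.4668 -0.237   0.0808] [ 3.137 -0.012  0.058] j6 0.81 | rows xyz [-0.29  0.27  2.94] rot [ 0.05 -0.12 -0.  ]
0.33384838055449173
scene 0.545 y -0.238 -0.231 -0.228 0.083 27
scene 0.575 y -0.235 -0.23 -0.226 0.081 26
scene 0.605 y -0.233 -0.228 -0.224 0.083 27
scene 0.635 y -0.234 -0.226 -0.221 0.081 34
scene 0.665 y -0.23 -0.226 -0.22 0.076 34
scene 0.695 y -0.301 -0.224 -0.219 0.075 41
scene 0.725 y -0.297 -0.257 -0.218 0.076 78
side 0.575 y -0.236 -0.232 -0.224 0.087 12
side 0.605 y -0.236 -0.232 -0.228 0.088 24
side 0.635 y -0.235 -0.231 -0.225 0.087 23
side 0.665 y -0.233 -0.23 -0.224 0.08 27
side 0.695 y -0.302 -0.229 -0.221 0.08 42
side 0.725 y -0.296 -0.261 -0.223 0.08 65
```

Call:
jog_arm:
  targets:
    - {"xyz":[-0.3,0.3,1],"rot":[0.05,-0.12,0],"jaw":1}
    - {"xyz":[0,0,0.9],"rot":[0,0,0],"jaw":1}
    - {"xyz":[0,0,0.5],"rot":[0,0,0],"jaw":1}
    - {"xyz":[0,0,0],"rot":[0,0,0],"jaw":1}

```text
time_s: 32.0
tool_pos: [0.4693, -0.248, 0.0437]
ee_rot: [3.129, -0.014, 0.06]
ft_force: [0.3, 0.6, -3.1]
opening: 0.332
```

```bash
python3 -c "
from h import *
go([.462,-.243,.0218],.058)"
```

```text
at [ 0.4693 -0.248   0.0437] [ 3.129 -0.014  0.06 ] j6 0.8 | rows xyz [-0.36 -0.29  1.09] rot [ 0.13 -0.14  0.02]
```

Call:
jog_arm:
  targets:
    - {"xyz":[-0.4,-0.25,0.5],"rot":[0.13,-0.14,0],"jaw":1}
    - {"xyz":[0,0,0.4],"rot":[0,0,0],"jaw":1}
    - {"xyz":[0,0,0.1],"rot":[0,0,0],"jaw":1}
    - {"xyz":[0,0,0],"rot":[0,0,0],"jaw":1}

```text
time_s: 32.33
tool_pos: [0.4629, -0.2444, 0.0261]
ee_rot: [3.139, -0.003, 0.061]
ft_force: [-0.8, 0.7, -3.5]
opening: 0.336
```

```bash
python3 -c "
from h import *
print(r.read_state()['ft_force'])
go([.462,-.243,.0214],.058)"
```

```text
[-0.77246298  0.74778975 -3.54903298]
at [ 0.4629 -0.2444  0.0261] [ 3.139e+00 -3.000e-03  6.100e-02] j6 0.8 | rows xyz [-0.04 -0.08  0.23] rot [ 0.03 -0.03  0.03]
```

Call:
jog_arm:
  targets:
    - {"xyz":[0,0,0.3],"rot":[0,0,0],"jaw":1}
    - {"xyz":[0,0,0.1],"rot":[0,0,0],"jaw":1}
    - {"xyz":[0,0,0.1],"rot":[0,0,0],"jaw":0.15}
    - {"xyz":[0,0,0],"rot":[0,0,0],"jaw":0}
    - {"xyz":[0,0,0],"rot":[0,0,0],"jaw":0}

```text
time_s: 32.75
tool_pos: [0.4656, -0.2465, 0.0207]
ee_rot: [3.135, -0.007, 0.061]
ft_force: [1.3, 0.6, 0.3]
opening: 0.498
```

Call:
jog_arm:
  targets:
    - {"xyz":[0,0,0],"rot":[0,0,0],"jaw":-0.2}
    - {"xyz":[0,0,-0.5],"rot":[0,0,0],"jaw":-0.3}
    - {"xyz":[0,0,-1],"rot":[0,0,0],"jaw":-0.3}
    - {"xyz":[0,0,-1],"rot":[0,0,0],"jaw":-0.3}
    - {"xyz":[0,0,-1],"rot":[0,0,0],"jaw":-0.3}

```text
time_s: 33.17
tool_pos: [0.4627, -0.2442, 0.0902]
ee_rot: [3.141, -0.001, 0.061]
ft_force: [0.3, -0.3, -0.6]
opening: 0.652
```

Call:
jog_arm:
  targets:
    - {"xyz":[0,0,-1],"rot":[0,0,0],"jaw":-0.3}
    - {"xyz":[0,0,-1],"rot":[0,0,0],"jaw":-0.3}
    - {"xyz":[0,0,-1],"rot":[0,0,0],"jaw":-0.3}
    - {"xyz":[0,0,-1],"rot":[0,0,0],"jaw":-0.3}
    - {"xyz":[0,0,-1],"rot":[0,0,0],"jaw":-0.3}

```text
time_s: 33.58
tool_pos: [0.4622, -0.2438, 0.1986]
ee_rot: [3.139, -0.002, 0.061]
ft_force: [0.3, -0.6, 0.6]
opening: 0.65
```

```bash
python3 hook.py w5.png; python3 br.py .345 .69 .03 .42 t5; python3 -c "
from h import *
go([.421,.06,.2],np.pi/2)"
```

```text
handle [ 446. -246.] [97. 26.] 4.2 ztop 0.0287 947
blue z [0.0011 0.0022 0.0112]
steel 1542
0.51 -0.241 -0.253 0.027 229
0.53 -0.24 -0.245 0.022 208
0.55 -0.239 -0.244 0.022 213
0.57 -0.238 -0.243 0.022 211
0.59 -0.237 -0.242 0.022 232
0.61 -0.236 -0.241 0.022 245
0.63 -0.235 -0.24 0.021 74
c [421. 120.] wh [66. 45.] a 88.8 x 398.0 444.0 y 87.0 153.0 2030
c [497. 124.] wh [64. 44.] a 90.0 x 475.0 519.0 y 92.0 156.0 1994
c [619. 124.] wh [68. 44.] a 90.0 x 597.0 641.0 y 90.0 158.0 1593
c [672.  62.] wh [63. 35.] a 90.0 x 654.0 689.0 y 30.0 93.0 1533
at [ 0.4633 -0.2447  0.199 ] [ 3.137 -0.005  0.061] j6 0.8 | rows xyz [ -1.19 -15.33  -0.13] rot [  0.08  -0.   -15.1 ]
```

View pics/t5scene.png

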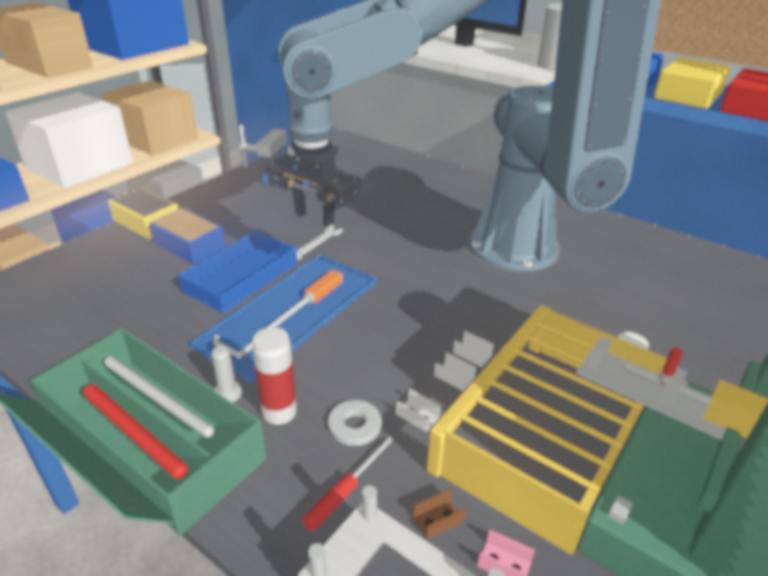

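The hook lies in its tray again and all three brackets stand in the open at (455,360), (470,345) and (415,405). Fetching the first with jaws along x, yaw 90°.

Call:
jog_arm:
  targets:
    - {"xyz":[0,0,0],"rot":[0,0,-1],"jaw":-0.16}
    - {"xyz":[0,0,0],"rot":[0,0,-1],"jaw":-0.16}
    - {"xyz":[0,0,0],"rot":[0,0,-1],"jaw":-0.16}
    - {"xyz":[0,0,0],"rot":[0,0,-1],"jaw":-0.16}
    - {"xyz":[0,0,0],"rot":[0,0,-1],"jaw":-0.16}

```text
time_s: 34.15
tool_pos: [0.4604, -0.2423, 0.1932]
ee_rot: [-3.141, 0.0, 0.58]
ft_force: [-0.0, 0.3, 0.2]
opening: 0.581
```

Call:
jog_arm:
  targets:
    - {"xyz":[0,0,0],"rot":[0,0,-1],"jaw":-0.16}
    - {"xyz":[0,0,0],"rot":[0,0,-1],"jaw":-0.16}
    - {"xyz":[0,0,0],"rot":[0,0,-1],"jaw":-0.16}
    - {"xyz":[0,0,0],"rot":[0,0,-1],"jaw":-0.16}
    - {"xyz":[0,0,0],"rot":[0,0,-1],"jaw":-0.16}

```text
time_s: 34.57
tool_pos: [0.4561, -0.2389, 0.1844]
ee_rot: [-3.126, -0.004, 1.105]
ft_force: [0.2, -0.2, -0.3]
opening: 0.578
```

Call:
jog_arm:
  targets:
    - {"xyz":[0,0,0],"rot":[0,0,-1],"jaw":-0.16}
    - {"xyz":[0,0,0],"rot":[0,0,-1],"jaw":-0.16}
    - {"xyz":[0,0,0],"rot":[0,0,-1],"jaw":-0.16}
    - {"xyz":[0,0,0],"rot":[0,0,-1],"jaw":-0.16}
    - {"xyz":[1,0,0],"rot":[0,0,-0.3],"jaw":-0.16}

```text
time_s: 34.98
tool_pos: [0.4528, -0.2177, 0.1761]
ee_rot: [-3.119, -0.018, 1.559]
ft_force: [-0.2, 0.5, -0.2]
opening: 0.576
```

Call:
jog_arm:
  targets:
    - {"xyz":[1,-0.1,0],"rot":[0,0,0],"jaw":-0.16}
    - {"xyz":[1,-0.1,0],"rot":[0,0,0],"jaw":-0.16}
    - {"xyz":[1,-0.1,0],"rot":[0,0,0],"jaw":-0.16}
    - {"xyz":[1,-0.1,0],"rot":[0,0,0],"jaw":-0.16}
    - {"xyz":[1,-0.1,0],"rot":[0,0,0],"jaw":-0.16}

```text
time_s: 35.4
tool_pos: [0.4387, -0.1121, 0.1701]
ee_rot: [-3.107, -0.026, 1.557]
ft_force: [0.1, -0.1, -0.4]
opening: 0.581
```

Call:
jog_arm:
  targets:
    - {"xyz":[1,-0.1,0],"rot":[0,0,0],"jaw":-0.16}
    - {"xyz":[1,-0.1,0],"rot":[0,0,0],"jaw":-0.16}
    - {"xyz":[1,-0.1,0],"rot":[0,0,0],"jaw":-0.16}
    - {"xyz":[1,-0.1,0],"rot":[0,0,0],"jaw":-0.16}
    - {"xyz":[1,-0.1,0],"rot":[0,0,0],"jaw":-0.16}

```text
time_s: 35.82
tool_pos: [0.4238, -0.0052, 0.1658]
ee_rot: [-3.095, -0.03, 1.555]
ft_force: [0.7, -0.0, 0.5]
opening: 0.579
```

```bash
python3 -c "
from h import *
go([.421,.108,.08],np.pi/2)"
```

```text
at [ 0.4238 -0.0052  0.1658] [-3.095 -0.03   1.555] j6 -0.3 | rows xyz [ 5.53 -0.02  4.47] rot [-0.46 -0.31 -0.15]
```

Call:
jog_arm:
  targets:
    - {"xyz":[1,0,0.5],"rot":[-0.46,-0.31,-0.15],"jaw":-0.16}
    - {"xyz":[1,0,0.8],"rot":[0,0,0],"jaw":-0.16}
    - {"xyz":[1,0,0.8],"rot":[0,0,0],"jaw":-0.16}
    - {"xyz":[1,0,0.8],"rot":[0,0,0],"jaw":-0.16}
    - {"xyz":[1,0,0.8],"rot":[0,0,0],"jaw":-0.16}

```text
time_s: 36.23
tool_pos: [0.4205, 0.1001, 0.0874]
ee_rot: [3.141, 0.001, 1.571]
ft_force: [-0.3, 0.3, -0.3]
opening: 0.58
```

```bash
cat > wb.py <<'E'
from h import *
s=cam('wrist');P=cloud(s);hsv=cv2.cvtColor(s['color'],cv2.COLOR_BGR2HSV);t=r.read_state()['tool_pos']
m=(s['depth']>0)&(P[...,2]>.0)&(P[...,2]<.036)&(hsv[...,1]<40)&(hsv[...,2]>140)&(abs(P[...,0]-t[0])<.12)&(P[...,1]<.19)
n,l,S,c=cv2.connectedComponentsWithStats(cv2.morphologyEx(m.astype(np.uint8),cv2.MORPH_CLOSE,np.ones((9,9))))
for i in range(1,n):
    if S[i,4]<300: continue
    q=P[(l==i)&m]; cc,wh,a=cv2.minAreaRect((q[:,:2]*1000).astype(np.float32)); print('c',np.round(cc),np.round(wh),round(a,1),'x',q[:,0].min().round(3),q[:,0].max().round(3),'y',q[:,1].min().round(3),q[:,1].max().round(3),S[i,4])
E
python3 wb.py; python3 -c "
from h import *
go([.421,.108,.015],np.pi/2)"
```

```text
c [496. 126.] [65. 41.] 89.4 x 0.476 0.517 y 0.093 0.158 5843
c [420. 121.] [65. 40.] 89.4 x 0.399 0.44 y 0.088 0.154 4760
at [0.4176 0.1025 0.0842] [-3.136 -0.     1.571] j6 -0.04 | rows xyz [0.27 0.19 3.46] rot [-0.05 -0.    0.  ]
```

Call:
jog_arm:
  targets:
    - {"xyz":[0.2,0.1,0.8],"rot":[-0.05,0,0],"jaw":-0.16}
    - {"xyz":[0,0,0.8],"rot":[0,0,0],"jaw":-0.16}
    - {"xyz":[0,0,0.8],"rot":[0,0,0],"jaw":-0.16}
    - {"xyz":[0,0,0.3],"rot":[0,0,0],"jaw":-0.16}
    - {"xyz":[0,0,0],"rot":[0,0,0],"jaw":-0.16}

```text
time_s: 36.7
tool_pos: [0.4133, 0.109, 0.0224]
ee_rot: [-3.131, -0.001, 1.577]
ft_force: [1.0, -0.3, 1.2]
opening: 0.58
```

```bash
python3 -c "
from h import *
go([.4195,.108,.015],np.pi/2)"
```

```text
at [0.4133 0.109  0.0224] [-3.131e+00 -1.000e-03  1.577e+00] j6 -0.03 | rows xyz [-0.05  0.31  0.37] rot [-0.1  -0.01  0.06]
```

Call:
jog_arm:
  targets:
    - {"xyz":[0,0.33,0.1],"rot":[-0.1,0,0],"jaw":-0.16}
    - {"xyz":[0,0,0.25],"rot":[0,0,0],"jaw":-0.16}
    - {"xyz":[0,0,0],"rot":[0,0,0],"jaw":1}
    - {"xyz":[0,0,0],"rot":[0,0,0],"jaw":1}
    - {"xyz":[0,0,0],"rot":[0,0,0],"jaw":1}
  squeeze: 25

```text
time_s: 37.12
tool_pos: [0.4203, 0.1083, 0.0154]
ee_rot: [-3.141, -0.001, 1.576]
ft_force: [0.6, -0.4, -1.8]
opening: 0.451
```

Call:
jog_arm:
  targets:
    - {"xyz":[0,0,0],"rot":[0,0,0],"jaw":1}
    - {"xyz":[0,0,-0.7],"rot":[0,0,0],"jaw":1}
    - {"xyz":[0,0,-1],"rot":[0,0,0],"jaw":1}
    - {"xyz":[0,0,-1],"rot":[0,0,0],"jaw":1}
    - {"xyz":[0,0,-1],"rot":[0,0,0],"jaw":1}

```text
time_s: 37.53
tool_pos: [0.416, 0.1081, 0.0886]
ee_rot: [-3.131, -0.001, 1.575]
ft_force: [0.0, -0.1, -0.5]
opening: 0.454
```

```bash
python3 -c "
from h import *
print(r.read_state()['opening'])
go([.451,-.433,.14],np.pi/2)"; python3 wb.py
```

```text
0.45363282817802586
at [0.416  0.1081 0.0886] [-3.131e+00 -1.000e-03  1.575e+00] j6 -0.03 | rows xyz [-27.06   1.61  -2.61] rot [-0.1  -0.01  0.04]
c [496. 126.] [64. 41.] 89.1 x 0.475 0.517 y 0.093 0.158 5730
```

Call:
jog_arm:
  targets:
    - {"xyz":[-1,0,-0.5],"rot":[-0.1,0,0],"jaw":1}
    - {"xyz":[-1,0,-0.5],"rot":[0,0,0],"jaw":1}
    - {"xyz":[-1,0,-0.5],"rot":[0,0,0],"jaw":1}
    - {"xyz":[-1,0,-0.5],"rot":[0,0,0],"jaw":1}
    - {"xyz":[-1,0,-0.5],"rot":[0,0,0],"jaw":1}

```text
time_s: 38.0
tool_pos: [0.4183, 0.0079, 0.1439]
ee_rot: [3.133, -0.001, 1.582]
ft_force: [1.0, -0.1, -1.1]
opening: 0.452
```

Call:
jog_arm:
  targets:
    - {"xyz":[-1,0,0],"rot":[0,0,0],"jaw":1}
    - {"xyz":[-1,0,0],"rot":[0,0,0],"jaw":1}
    - {"xyz":[-1,0,0],"rot":[0,0,0],"jaw":1}
    - {"xyz":[-1,0,0],"rot":[0,0,0],"jaw":1}
    - {"xyz":[-1,0,0],"rot":[0,0,0],"jaw":1}

```text
time_s: 38.42
tool_pos: [0.4202, -0.0975, 0.1456]
ee_rot: [3.126, 0.001, 1.583]
ft_force: [-0.5, 0.0, -1.8]
opening: 0.454
```

Call:
jog_arm:
  targets:
    - {"xyz":[-1,0.1,0],"rot":[0,0,0],"jaw":1}
    - {"xyz":[-1,0.1,0],"rot":[0,0,0],"jaw":1}
    - {"xyz":[-1,0.1,0],"rot":[0,0,0],"jaw":1}
    - {"xyz":[-1,0.1,0],"rot":[0,0,0],"jaw":1}
    - {"xyz":[-1,0.1,0],"rot":[0,0,0],"jaw":1}

```text
time_s: 38.83
tool_pos: [0.43, -0.2022, 0.1439]
ee_rot: [3.126, 0.001, 1.582]
ft_force: [0.0, 0.3, -1.3]
opening: 0.452
```

Call:
jog_arm:
  targets:
    - {"xyz":[-1,0.1,0],"rot":[0,0,0],"jaw":1}
    - {"xyz":[-1,0.1,0],"rot":[0,0,0],"jaw":1}
    - {"xyz":[-1,0.1,0],"rot":[0,0,0],"jaw":1}
    - {"xyz":[-1,0.1,0],"rot":[0,0,0],"jaw":1}
    - {"xyz":[-1,0.1,0],"rot":[0,0,0],"jaw":1}

```text
time_s: 39.25
tool_pos: [0.44, -0.3068, 0.1415]
ee_rot: [3.126, 0.0, 1.581]
ft_force: [-0.0, 0.2, -1.5]
opening: 0.453
```

Call:
jog_arm:
  targets:
    - {"xyz":[-1,0.1,0],"rot":[0,0,0],"jaw":1}
    - {"xyz":[-1,0.1,0],"rot":[0,0,0],"jaw":1}
    - {"xyz":[-1,0.1,0],"rot":[0,0,0],"jaw":1}
    - {"xyz":[-1,0.1,0],"rot":[0,0,0],"jaw":1}
    - {"xyz":[-0.5,0.1,0],"rot":[0,0,0],"jaw":1}

```text
time_s: 39.67
tool_pos: [0.4499, -0.4023, 0.1382]
ee_rot: [3.128, -0.0, 1.579]
ft_force: [-0.4, 0.3, -1.6]
opening: 0.452
```

```bash
python3 -c "
from h import *
print(r.read_state()['opening'])
go([.451,-.446,.10],np.pi/2)
P=[];
for n in('scene','side'):
    s=cam(n);p=cloud(s);hsv=cv2.cvtColor(s['color'],cv2.COLOR_BGR2HSV)
    m=(s['depth']>0)&(p[...,2]>.038)&(p[...,2]<.05)&(hsv[...,0]>100)&(hsv[...,0]<125)&(hsv[...,1]>120)&(p[...,0]>.36)&(p[...,0]<.68)&(p[...,1]>-.53)&(p[...,1]<-.34)
    q=p[m];print(n,q.min(0).round(3),q.max(0).round(3)); P.append(q)
print(cv2.minAreaRect((np.vstack(P)[:,:2]*1000).astype(np.float32)))"
```

```text
0.45157134279018646
at [ 0.4499 -0.4023  0.1382] [ 3.128 -0.     1.579] j6 -0.95 | rows xyz [-2.19  0.01  1.91] rot [ 0.14 -0.    0.08]
scene [ 0.398 -0.509  0.038] [ 0.643 -0.364  0.048]
side [ 0.396 -0.507  0.038] [ 0.641 -0.365  0.05 ]
((519.2574462890625, -436.86724853515625), (243.61563110351562, 141.13014221191406), 1.8244143724441528)
```

Call:
jog_arm:
  targets:
    - {"xyz":[-1,0,0],"rot":[0.14,0,0.08],"jaw":1}
    - {"xyz":[-1,0,0.2],"rot":[0,0,0],"jaw":1}
    - {"xyz":[-0.3,0,1],"rot":[0,0,0],"jaw":1}
    - {"xyz":[0,0,1],"rot":[0,0,0],"jaw":1}
    - {"xyz":[0,0,0],"rot":[0,0,0],"jaw":1}

```text
time_s: 40.18
tool_pos: [0.4507, -0.4431, 0.0923]
ee_rot: [-3.141, -0.004, 1.573]
ft_force: [-0.9, 1.1, -2.2]
opening: 0.451
```

```bash
python3 -c "
from h import *
go([.452,-.449,.023],np.pi/2)"
```

```text
at [ 0.4507 -0.4431  0.0923] [-3.141 -0.004  1.573] j6 -0.97 | rows xyz [-0.31  0.07  3.46] rot [-0.01 -0.04  0.02]
```

Call:
jog_arm:
  targets:
    - {"xyz":[-0.4,0.1,0.8],"rot":[0,0,0],"jaw":1}
    - {"xyz":[-0.1,0,0.8],"rot":[0,0,0],"jaw":1}
    - {"xyz":[-0.1,0,0.8],"rot":[0,0,0],"jaw":1}
    - {"xyz":[0,0,0.5],"rot":[0,0,0],"jaw":1}
    - {"xyz":[0,0,0],"rot":[0,0,0],"jaw":1}

```text
time_s: 40.6
tool_pos: [0.4538, -0.4496, 0.033]
ee_rot: [-3.14, -0.007, 1.576]
ft_force: [-0.1, 0.3, -1.7]
opening: 0.449
```

```bash
python3 -c "
from h import *
print(r.read_state()['ft_force'])
go([.452,-.449,.021],np.pi/2)"
```

```text
[-0.13747401  0.29078211 -1.70626204]
at [ 0.4538 -0.4496  0.033 ] [-3.14  -0.007  1.576] j6 -0.97 | rows xyz [ 0.03 -0.09  0.6 ] rot [-0.02 -0.07  0.06]
```

Call:
jog_arm:
  targets:
    - {"xyz":[0,-0.05,0.5],"rot":[0,-0.05,0.05],"jaw":1}
    - {"xyz":[0,0,0.1],"rot":[0,0,0],"jaw":0}
    - {"xyz":[0,0,0],"rot":[0,0,0],"jaw":-0.12}
    - {"xyz":[0,0,0],"rot":[0,0,0],"jaw":-0.12}
    - {"xyz":[0,0,-0.3],"rot":[0,0,0],"jaw":-0.12}

```text
time_s: 41.02
tool_pos: [0.4535, -0.4482, 0.0276]
ee_rot: [-3.14, -0.001, 1.572]
ft_force: [-1.0, -0.3, 0.1]
opening: 0.562
```

Call:
jog_arm:
  targets:
    - {"xyz":[0,0,-1],"rot":[0,0,0],"jaw":-0.12}
    - {"xyz":[0,0,-1],"rot":[0,0,0],"jaw":-0.12}
    - {"xyz":[0,0,-1],"rot":[0,0,0],"jaw":-0.12}
    - {"xyz":[0,0,-1],"rot":[0,0,0],"jaw":-0.16}
    - {"xyz":[0,0,-1],"rot":[0,0,0],"jaw":-0.16}

```text
time_s: 41.43
tool_pos: [0.453, -0.4476, 0.1328]
ee_rot: [-3.139, -0.003, 1.572]
ft_force: [-0.1, -0.2, 0.2]
opening: 0.579
```

Call:
jog_arm:
  targets:
    - {"xyz":[1,0.1,0],"rot":[0,0,0],"jaw":-0.16}
    - {"xyz":[1,0.1,0],"rot":[0,0,0],"jaw":-0.16}
    - {"xyz":[1,0.1,0],"rot":[0,0,0],"jaw":-0.16}
    - {"xyz":[1,0.1,0],"rot":[0,0,0],"jaw":-0.16}
    - {"xyz":[1,0.1,0],"rot":[0,0,0],"jaw":-0.16}

```text
time_s: 41.85
tool_pos: [0.4669, -0.3548, 0.1483]
ee_rot: [3.129, 0.018, 1.566]
ft_force: [0.6, 0.0, 0.2]
opening: 0.578
```

Call:
jog_arm:
  targets:
    - {"xyz":[1,0.1,0],"rot":[0,0,0],"jaw":-0.16}
    - {"xyz":[1,0.1,0],"rot":[0,0,0],"jaw":-0.16}
    - {"xyz":[1,0.1,0],"rot":[0,0,0],"jaw":-0.16}
    - {"xyz":[1,0.1,0],"rot":[0,0,0],"jaw":-0.16}
    - {"xyz":[1,0.1,0],"rot":[0,0,0],"jaw":-0.16}

```text
time_s: 42.27
tool_pos: [0.4797, -0.2524, 0.1544]
ee_rot: [3.12, 0.026, 1.565]
ft_force: [0.5, -0.7, -0.4]
opening: 0.585
```

Call:
jog_arm:
  targets:
    - {"xyz":[1,0.1,0],"rot":[0,0,0],"jaw":-0.16}
    - {"xyz":[1,0.1,0],"rot":[0,0,0],"jaw":-0.16}
    - {"xyz":[1,0.1,0],"rot":[0,0,0],"jaw":-0.16}
    - {"xyz":[1,0.1,0],"rot":[0,0,0],"jaw":-0.16}
    - {"xyz":[1,0.1,0],"rot":[0,0,0],"jaw":-0.16}

```text
time_s: 42.68
tool_pos: [0.4929, -0.1493, 0.1594]
ee_rot: [3.109, 0.033, 1.564]
ft_force: [0.7, 0.1, -0.9]
opening: 0.578
```

Call:
jog_arm:
  targets:
    - {"xyz":[1,0.1,0],"rot":[0,0,0],"jaw":-0.16}
    - {"xyz":[1,0.1,0],"rot":[0,0,0],"jaw":-0.16}
    - {"xyz":[1,0.1,0],"rot":[0,0,0],"jaw":-0.16}
    - {"xyz":[1,0.1,0],"rot":[0,0,0],"jaw":-0.16}
    - {"xyz":[1,0.1,0],"rot":[0,0,0],"jaw":-0.16}

```text
time_s: 43.1
tool_pos: [0.5064, -0.0456, 0.1638]
ee_rot: [3.098, 0.037, 1.562]
ft_force: [-0.4, -1.4, -0.3]
opening: 0.585
```

Call:
jog_arm:
  targets:
    - {"xyz":[1,0.1,0],"rot":[0,0,0],"jaw":-0.16}
    - {"xyz":[1,0.1,0],"rot":[0,0,0],"jaw":-0.16}
    - {"xyz":[1,0.1,0],"rot":[0,0,0],"jaw":-0.16}
    - {"xyz":[1,0.1,0],"rot":[0,0,0],"jaw":-0.16}
    - {"xyz":[1,0.1,0],"rot":[0,0,0],"jaw":-0.16}

```text
time_s: 43.52
tool_pos: [0.5202, 0.0589, 0.1682]
ee_rot: [3.086, 0.039, 1.561]
ft_force: [0.8, 0.8, 0.5]
opening: 0.582
```

```bash
python3 -c "
from h import *
go([.4965,.112,.08],np.pi/2)"; python3 br.py .41 .63 -.49 -.38; python3 br.py .38 .65 .05 .19
```

```text
at [0.5202 0.0589 0.1682] [3.086 0.039 1.561] j6 -0.07 | rows xyz [ 2.81 -1.45  4.23] rot [ 0.56  0.4  -0.08]
c [ 454. -440.] wh [72. 43.] a 90.0 x 432.0 475.0 y -476.0 -404.0 2168
c [497. 124.] wh [66. 44.] a 90.0 x 475.0 519.0 y 91.0 157.0 1972
c [619. 124.] wh [45. 72.] a 1.1 x 596.0 641.0 y 88.0 161.0 2119
```

First bracket is in the bin at (454,-440) and the others have not moved. Now the second.

Call:
jog_arm:
  targets:
    - {"xyz":[0.9,-0.7,0.6],"rot":[0.56,0.4,-0.08],"jaw":-0.16}
    - {"xyz":[0.9,-0.6,0.9],"rot":[0,0,0],"jaw":-0.16}
    - {"xyz":[0.9,-0.2,0.9],"rot":[0,0,0],"jaw":-0.16}
    - {"xyz":[0,0,0.9],"rot":[0,0,0],"jaw":-0.16}
    - {"xyz":[0,0,0],"rot":[0,0,0],"jaw":-0.16}

```text
time_s: 44.13
tool_pos: [0.493, 0.1074, 0.1023]
ee_rot: [3.137, 0.001, 1.566]
ft_force: [-1.7, -0.5, 0.3]
opening: 0.578
```

```bash
python3 -c "
from h import *
go([.4965,.112,.015],np.pi/2)"
```

```text
at [0.493  0.1074 0.1023] [3.137e+00 1.000e-03 1.566e+00] j6 -0.02 | rows xyz [0.23 0.15 4.36] rot [ 0.05  0.01 -0.05]
```

Call:
jog_arm:
  targets:
    - {"xyz":[0.2,0.15,0.9],"rot":[0.05,0,-0.05],"jaw":-0.16}
    - {"xyz":[0,0,0.9],"rot":[0,0,0],"jaw":-0.16}
    - {"xyz":[0,0,0.9],"rot":[0,0,0],"jaw":-0.16}
    - {"xyz":[0,0,0.3],"rot":[0,0,0],"jaw":-0.16}
    - {"xyz":[0,0,0],"rot":[0,0,0],"jaw":-0.16}

```text
time_s: 44.55
tool_pos: [0.5004, 0.1062, 0.0453]
ee_rot: [3.136, 0.002, 1.566]
ft_force: [-0.2, 0.6, 0.4]
opening: 0.577
```

```bash
python3 -c "
from h import *
go([.4965,.112,.015],np.pi/2)"
```

```text
at [0.5004 0.1062 0.0453] [3.136e+00 2.000e-03 1.566e+00] j6 -0.02 | rows xyz [ 0.29 -0.2   1.51] rot [ 0.06  0.02 -0.05]
```

Call:
jog_arm:
  targets:
    - {"xyz":[0.25,-0.2,0.1],"rot":[0.06,0,-0.05],"jaw":-0.16}
    - {"xyz":[0,0,0.7],"rot":[0,0,0],"jaw":-0.16}
    - {"xyz":[0,0,0.6],"rot":[0,0,0],"jaw":-0.16}
    - {"xyz":[0,0,0.1],"rot":[0,0,0],"jaw":-0.16}

```text
time_s: 44.88
tool_pos: [0.5, 0.11, 0.0194]
ee_rot: [3.135, 0.002, 1.569]
ft_force: [-0.3, -1.0, -0.2]
opening: 0.583
```

Call:
jog_arm:
  targets:
    - {"xyz":[0,0,0],"rot":[0,0,0],"jaw":1}
    - {"xyz":[0,0,0],"rot":[0,0,0],"jaw":1}
    - {"xyz":[0,0,0],"rot":[0,0,0],"jaw":1}
    - {"xyz":[0,0,0],"rot":[0,0,0],"jaw":1}

```text
time_s: 45.22
tool_pos: [0.5004, 0.1101, 0.0207]
ee_rot: [3.135, 0.002, 1.569]
ft_force: [1.3, 0.6, -1.6]
opening: 0.454
```

```bash
python3 -c "
from h import *
print(r.read_state()['opening'])
go([.519,-.449,.14],np.pi/2)"
```

```text
0.45448813427204154
at [0.5004 0.1101 0.0207] [3.135e+00 2.000e-03 1.569e+00] j6 -0.01 | rows xyz [-27.97   1.01  -5.9 ] rot [ 0.06  0.02 -0.01]
```

Call:
jog_arm:
  targets:
    - {"xyz":[0,0,-0.6],"rot":[0.05,0,0],"jaw":1}
    - {"xyz":[0,0,-1],"rot":[0,0,0],"jaw":1}
    - {"xyz":[0,0,-1],"rot":[0,0,0],"jaw":1}
    - {"xyz":[-0.5,0,-1],"rot":[0,0,0],"jaw":1}
    - {"xyz":[-1,0,-1],"rot":[0,0,0],"jaw":1}
  squeeze: 30

```text
time_s: 45.63
tool_pos: [0.496, 0.0823, 0.1125]
ee_rot: [-3.133, 0.001, 1.573]
ft_force: [-0.4, -0.3, -0.6]
opening: 0.452
```

Call:
jog_arm:
  targets:
    - {"xyz":[-1,0,-1],"rot":[0,0,0],"jaw":1}
    - {"xyz":[-1,0,-0.3],"rot":[0,0,0],"jaw":1}
    - {"xyz":[-1,0,0],"rot":[0,0,0],"jaw":1}
    - {"xyz":[-1,0,0],"rot":[0,0,0],"jaw":1}
    - {"xyz":[-1,0,0],"rot":[0,0,0],"jaw":1}

```text
time_s: 46.05
tool_pos: [0.5, -0.021, 0.1483]
ee_rot: [3.137, 0.004, 1.577]
ft_force: [0.2, 0.9, -1.4]
opening: 0.452
```

Call:
jog_arm:
  targets:
    - {"xyz":[-1,0,0],"rot":[0,0,0],"jaw":1}
    - {"xyz":[-1,0,0],"rot":[0,0,0],"jaw":1}
    - {"xyz":[-1,0,0],"rot":[0,0,0],"jaw":1}
    - {"xyz":[-1,0,0],"rot":[0,0,0],"jaw":1}
    - {"xyz":[-1,0,0],"rot":[0,0,0],"jaw":1}

```text
time_s: 46.47
tool_pos: [0.5007, -0.1259, 0.1514]
ee_rot: [3.133, 0.005, 1.578]
ft_force: [0.2, -1.0, -1.1]
opening: 0.455
```

Call:
jog_arm:
  targets:
    - {"xyz":[-1,0.1,0],"rot":[0,0,0],"jaw":1}
    - {"xyz":[-1,0.1,0],"rot":[0,0,0],"jaw":1}
    - {"xyz":[-1,0.1,0],"rot":[0,0,0],"jaw":1}
    - {"xyz":[-1,0.1,0],"rot":[0,0,0],"jaw":1}
    - {"xyz":[-1,0.1,0],"rot":[0,0,0],"jaw":1}

```text
time_s: 46.88
tool_pos: [0.5109, -0.2308, 0.1538]
ee_rot: [3.131, 0.006, 1.578]
ft_force: [0.7, -0.2, -1.3]
opening: 0.451
```

Call:
jog_arm:
  targets:
    - {"xyz":[-1,0.1,0],"rot":[0,0,0],"jaw":1}
    - {"xyz":[-1,0.1,0],"rot":[0,0,0],"jaw":1}
    - {"xyz":[-1,0.1,0],"rot":[0,0,0],"jaw":1}
    - {"xyz":[-1,0.1,0],"rot":[0,0,0],"jaw":1}
    - {"xyz":[-1,0.1,0],"rot":[0,0,0],"jaw":1}

```text
time_s: 47.3
tool_pos: [0.5214, -0.3356, 0.1559]
ee_rot: [3.13, 0.006, 1.578]
ft_force: [-0.1, 0.2, -0.5]
opening: 0.453
```

```bash
python3 -c "
from h import *
print(r.read_state()['opening'])
go([.520,-.452,.10],np.pi/2)"
```

```text
0.45343182155019945
at [ 0.5214 -0.3356  0.1559] [3.13  0.006 1.578] j6 -0.77 | rows xyz [-5.8  -0.14  2.83] rot [0.11 0.06 0.07]
```

Call:
jog_arm:
  targets:
    - {"xyz":[-1,0,0],"rot":[0.11,0.06,0.07],"jaw":1}
    - {"xyz":[-1,0,0],"rot":[0,0,0],"jaw":1}
    - {"xyz":[-1,0,0.3],"rot":[0,0,0],"jaw":1}
    - {"xyz":[-1,0,0.7],"rot":[0,0,0],"jaw":1}
    - {"xyz":[-1,0,0.7],"rot":[0,0,0],"jaw":1}

```text
time_s: 47.72
tool_pos: [0.5234, -0.4422, 0.1264]
ee_rot: [3.137, 0.006, 1.571]
ft_force: [-0.2, 0.2, -0.8]
opening: 0.447
```

Call:
jog_arm:
  targets:
    - {"xyz":[-0.4,0,0.5],"rot":[0,0,0],"jaw":1}
    - {"xyz":[0,0,0.5],"rot":[0,0,0],"jaw":1}
    - {"xyz":[0,0,0],"rot":[0,0,0],"jaw":1}

```text
time_s: 47.97
tool_pos: [0.5214, -0.453, 0.1023]
ee_rot: [3.139, 0.004, 1.567]
ft_force: [-1.1, 0.9, -1.0]
opening: 0.448
```

```bash
python3 -c "
from h import *
print(r.read_state()['opening'])
go([.522,-.452,.027],np.pi/2)"
```

```text
0.4479297743812481
at [ 0.5214 -0.453   0.1023] [3.139 0.004 1.567] j6 -0.88 | rows xyz [0.07 0.02 3.77] rot [ 0.03  0.04 -0.03]
```

Call:
jog_arm:
  targets:
    - {"xyz":[0,0,0.9],"rot":[0,0,0],"jaw":1}
    - {"xyz":[0,0,0.9],"rot":[0,0,0],"jaw":1}
    - {"xyz":[0,0,0.9],"rot":[0,0,0],"jaw":1}
    - {"xyz":[0,0,0.5],"rot":[0,0,0],"jaw":1}
    - {"xyz":[0,0,0],"rot":[0,0,0],"jaw":1}

```text
time_s: 48.38
tool_pos: [0.5235, -0.448, 0.0383]
ee_rot: [3.138, 0.003, 1.571]
ft_force: [-0.9, 0.1, -2.0]
opening: 0.45
```

```bash
python3 -c "
from h import *
print(r.read_state()['opening'])
go([.522,-.452,.026],np.pi/2)"
```

```text
0.45000267457207666
at [ 0.5235 -0.448   0.0383] [3.138e+00 3.000e-03 1.571e+00] j6 -0.88 | rows xyz [-0.2  -0.08  0.61] rot [0.04 0.03 0.  ]
```

Call:
jog_arm:
  targets:
    - {"xyz":[0,-0.05,0.5],"rot":[0,0,0],"jaw":1}
    - {"xyz":[0,0,0.1],"rot":[0,0,0],"jaw":0}
    - {"xyz":[0,0,0],"rot":[0,0,0],"jaw":-0.08}
    - {"xyz":[0,0,0],"rot":[0,0,0],"jaw":-0.08}
    - {"xyz":[0,0,-0.3],"rot":[0,0,0],"jaw":-0.08}

```text
time_s: 48.8
tool_pos: [0.5241, -0.4467, 0.0342]
ee_rot: [3.137, 0.004, 1.573]
ft_force: [0.4, -0.3, 0.1]
opening: 0.536
```

Call:
jog_arm:
  targets:
    - {"xyz":[0,0,-1],"rot":[0,0,0],"jaw":-0.08}
    - {"xyz":[0,0,-1],"rot":[0,0,0],"jaw":-0.08}
    - {"xyz":[0,0,-1],"rot":[0,0,0],"jaw":-0.08}
    - {"xyz":[0,0,-1],"rot":[0,0,0],"jaw":-0.16}
    - {"xyz":[0,0,-1],"rot":[0,0,0],"jaw":-0.16}

```text
time_s: 49.22
tool_pos: [0.5229, -0.446, 0.1395]
ee_rot: [3.138, 0.002, 1.573]
ft_force: [0.0, -0.1, 0.0]
opening: 0.581
```

Call:
jog_arm:
  targets:
    - {"xyz":[1,0.1,0],"rot":[0,0,0],"jaw":-0.16}
    - {"xyz":[1,0.1,0],"rot":[0,0,0],"jaw":-0.16}
    - {"xyz":[1,0.1,0],"rot":[0,0,0],"jaw":-0.16}
    - {"xyz":[1,0.1,0],"rot":[0,0,0],"jaw":-0.16}
    - {"xyz":[1,0.1,0],"rot":[0,0,0],"jaw":-0.16}

```text
time_s: 49.63
tool_pos: [0.5369, -0.3535, 0.1558]
ee_rot: [3.12, 0.023, 1.566]
ft_force: [-0.4, -0.0, -0.3]
opening: 0.583
```

Call:
jog_arm:
  targets:
    - {"xyz":[1,0.1,0],"rot":[0,0,0],"jaw":-0.16}
    - {"xyz":[1,0.1,0],"rot":[0,0,0],"jaw":-0.16}
    - {"xyz":[1,0.1,0],"rot":[0,0,0],"jaw":-0.16}
    - {"xyz":[1,0.1,0],"rot":[0,0,0],"jaw":-0.16}
    - {"xyz":[1,0.1,0],"rot":[0,0,0],"jaw":-0.16}

```text
time_s: 50.05
tool_pos: [0.5499, -0.2514, 0.1624]
ee_rot: [3.11, 0.031, 1.564]
ft_force: [-0.3, -0.8, -0.1]
opening: 0.578
```

Call:
jog_arm:
  targets:
    - {"xyz":[1,0.1,0],"rot":[0.15,0.1,0],"jaw":-0.16}
    - {"xyz":[1,0.1,0],"rot":[0,0,0],"jaw":-0.16}
    - {"xyz":[1,0.1,0],"rot":[0,0,0],"jaw":-0.16}
    - {"xyz":[1,0.1,0],"rot":[0,0,0],"jaw":-0.16}
    - {"xyz":[1,0.1,0],"rot":[0,0,0],"jaw":-0.16}

```text
time_s: 50.47
tool_pos: [0.5634, -0.1484, 0.1686]
ee_rot: [3.115, 0.026, 1.562]
ft_force: [0.0, 0.3, -0.3]
opening: 0.581
```

Call:
jog_arm:
  targets:
    - {"xyz":[1,0.1,0],"rot":[0,0,0],"jaw":-0.16}
    - {"xyz":[1,0.1,0],"rot":[0,0,0],"jaw":-0.16}
    - {"xyz":[1,0.1,0],"rot":[0,0,0],"jaw":-0.16}
    - {"xyz":[1,0.1,0],"rot":[0,0,0],"jaw":-0.16}
    - {"xyz":[1,0.1,0],"rot":[0,0,0],"jaw":-0.16}

```text
time_s: 50.88
tool_pos: [0.5773, -0.0449, 0.1746]
ee_rot: [3.103, 0.031, 1.561]
ft_force: [0.6, -0.5, 0.1]
opening: 0.582
```

Call:
jog_arm:
  targets:
    - {"xyz":[1,0.3,0],"rot":[0.15,0.1,0],"jaw":-0.16}
    - {"xyz":[1,0.3,0],"rot":[0,0,0],"jaw":-0.16}
    - {"xyz":[1,0.3,0],"rot":[0,0,0],"jaw":-0.16}
    - {"xyz":[1,0.3,0],"rot":[0,0,0],"jaw":-0.16}
    - {"xyz":[1,0.3,0],"rot":[0,0,0],"jaw":-0.16}

```text
time_s: 51.3
tool_pos: [0.6114, 0.0594, 0.1818]
ee_rot: [3.107, 0.022, 1.56]
ft_force: [1.0, -0.2, -0.2]
opening: 0.584
```

```bash
python3 -c "
from h import *
go([.619,.110,.08],np.pi/2)"; python3 br.py .41 .63 -.49 -.38; python3 br.py .38 .65 .05 .19
```

```text
at [0.6114 0.0594 0.1818] [3.107 0.022 1.56 ] j6 -0.07 | rows xyz [2.65 0.18 5.04] rot [ 0.34  0.22 -0.1 ]
c [ 454. -436.] wh [67. 44.] a 90.0 x 432.0 476.0 y -470.0 -403.0 1919
c [ 523. -433.] wh [44. 69.] a 1.3 x 501.0 545.0 y -468.0 -398.0 1934
c [619. 118.] wh [73. 44.] a 90.0 x 597.0 641.0 y 81.0 154.0 2209
```

Call:
jog_arm:
  targets:
    - {"xyz":[0.9,0.2,0.5],"rot":[0.34,0.22,-0.1],"jaw":-0.16}
    - {"xyz":[0.9,0,0.9],"rot":[0,0,0],"jaw":-0.16}
    - {"xyz":[0.7,0,0.9],"rot":[0,0,0],"jaw":-0.16}
    - {"xyz":[0,0,0.9],"rot":[0,0,0],"jaw":-0.16}
    - {"xyz":[0,0,0.9],"rot":[0,0,0],"jaw":-0.16}

```text
time_s: 51.92
tool_pos: [0.6204, 0.1035, 0.105]
ee_rot: [3.13, 0.002, 1.566]
ft_force: [0.8, 0.2, -0.5]
opening: 0.577
```

```bash
python3 wb.py; python3 -c "
from h import *
go([.618,.109,.015],np.pi/2)"
```

```text
c [619. 124.] [65. 40.] 89.8 x 0.599 0.639 y 0.092 0.157 4010
c [717. 123.] [ 6. 42.] 89.2 x 0.696 0.738 y 0.12 0.126 425
c [705.  79.] [33. 76.] 71.9 x 0.664 0.738 y 0.056 0.096 2554
at [0.6179 0.1032 0.1008] [3.136e+00 2.000e-03 1.565e+00] j6 -0.02 | rows xyz [ 0.3  -0.02  4.29] rot [ 0.06  0.02 -0.05]
```

Call:
jog_arm:
  targets:
    - {"xyz":[0.3,0,0.9],"rot":[0.06,0,-0.05],"jaw":-0.16}
    - {"xyz":[0,0,0.9],"rot":[0,0,0],"jaw":-0.16}
    - {"xyz":[0,0,0.9],"rot":[0,0,0],"jaw":-0.16}
    - {"xyz":[0,0,0.3],"rot":[0,0,0],"jaw":-0.16}
    - {"xyz":[0,0,0],"rot":[0,0,0],"jaw":-0.16}

```text
time_s: 52.38
tool_pos: [0.6183, 0.1032, 0.0411]
ee_rot: [-3.141, 0.003, 1.565]
ft_force: [-0.0, 0.3, -0.2]
opening: 0.576
```

```bash
python3 -c "
from h import *
go([.619,.109,.015],np.pi/2)"
```

```text
at [0.6183 0.1032 0.0411] [-3.141e+00  3.000e-03  1.565e+00] j6 -0.01 | rows xyz [0.29 0.03 1.31] rot [-0.01  0.03 -0.06]
```

Call:
jog_arm:
  targets:
    - {"xyz":[0.25,0,0.5],"rot":[0,0,-0.05],"jaw":-0.16}
    - {"xyz":[0,0,0.6],"rot":[0,0,0],"jaw":-0.16}
    - {"xyz":[0,0,0.3],"rot":[0,0,0],"jaw":-0.16}
    - {"xyz":[0,0,0],"rot":[0,0,0],"jaw":1}
    - {"xyz":[0,0,0],"rot":[0,0,0],"jaw":1}

```text
time_s: 52.8
tool_pos: [0.6206, 0.1068, 0.0145]
ee_rot: [3.138, 0.003, 1.568]
ft_force: [-0.5, 0.0, 4.4]
opening: 0.451
```

Call:
jog_arm:
  targets:
    - {"xyz":[0,0,0],"rot":[0,0,0],"jaw":1}
    - {"xyz":[0,0,0],"rot":[0,0,0],"jaw":1}

```text
time_s: 52.97
tool_pos: [0.6208, 0.1069, 0.015]
ee_rot: [3.137, 0.003, 1.568]
ft_force: [0.7, -0.0, -1.5]
opening: 0.452
```

Call:
jog_arm:
  targets:
    - {"xyz":[0,0,-0.6],"rot":[0,0,0],"jaw":1}
    - {"xyz":[0,0,-1],"rot":[0,0,0],"jaw":1}
    - {"xyz":[0,0,-1],"rot":[0,0,0],"jaw":1}
    - {"xyz":[0,0,-1],"rot":[0,0,0],"jaw":1}
    - {"xyz":[-0.5,0,-1],"rot":[0,0,0],"jaw":1}

```text
time_s: 53.38
tool_pos: [0.6166, 0.0987, 0.1083]
ee_rot: [-3.136, 0.003, 1.57]
ft_force: [0.7, 0.4, -2.2]
opening: 0.453
```

```bash
python3 -c "
from h import *
print(r.read_state()['opening'])
go([.590,-.45,.15],np.pi/2)"
```

```text
0.4534897033074319
at [0.6166 0.0987 0.1083] [-3.136e+00  3.000e-03  1.570e+00] j6 -0.03 | rows xyz [-27.44  -1.32  -2.01] rot [-0.05  0.03 -0.01]
```

Call:
jog_arm:
  targets:
    - {"xyz":[-1,-0.1,-1],"rot":[0,0,0],"jaw":1}
    - {"xyz":[-1,-0.1,-1],"rot":[0,0,0],"jaw":1}
    - {"xyz":[-1,-0.1,0],"rot":[0,0,0],"jaw":1}
    - {"xyz":[-1,-0.1,0],"rot":[0,0,0],"jaw":1}
    - {"xyz":[-1,-0.1,0],"rot":[0,0,0],"jaw":1}

```text
time_s: 53.8
tool_pos: [0.6109, -0.0017, 0.1645]
ee_rot: [3.129, 0.004, 1.577]
ft_force: [-0.9, 0.3, -2.3]
opening: 0.451
```

Call:
jog_arm:
  targets:
    - {"xyz":[-1,-0.1,0],"rot":[0,0,0],"jaw":1}
    - {"xyz":[-1,-0.1,0],"rot":[0,0,0],"jaw":1}
    - {"xyz":[-1,-0.1,0],"rot":[0,0,0],"jaw":1}
    - {"xyz":[-1,-0.1,0],"rot":[0,0,0],"jaw":1}
    - {"xyz":[-1,-0.1,0],"rot":[0,0,0],"jaw":1}

```text
time_s: 54.22
tool_pos: [0.602, -0.1065, 0.1733]
ee_rot: [3.121, 0.007, 1.578]
ft_force: [-0.3, 1.2, -1.4]
opening: 0.454
```

Call:
jog_arm:
  targets:
    - {"xyz":[-1,-0.1,0],"rot":[0,0,0],"jaw":1}
    - {"xyz":[-1,-0.1,0],"rot":[0,0,0],"jaw":1}
    - {"xyz":[-1,-0.1,0],"rot":[0,0,0],"jaw":1}
    - {"xyz":[-1,-0.1,0],"rot":[0,0,0],"jaw":1}
    - {"xyz":[-1,0,0],"rot":[0,0,0],"jaw":1}

```text
time_s: 54.63
tool_pos: [0.5942, -0.2116, 0.181]
ee_rot: [3.115, 0.01, 1.578]
ft_force: [-0.3, -0.0, -0.6]
opening: 0.452
```

Call:
jog_arm:
  targets:
    - {"xyz":[-1,0,0],"rot":[0,0,0],"jaw":1}
    - {"xyz":[-1,0,0],"rot":[0,0,0],"jaw":1}
    - {"xyz":[-1,0,0],"rot":[0,0,0],"jaw":1}
    - {"xyz":[-1,0,0],"rot":[0,0,0],"jaw":1}
    - {"xyz":[-1,0,0],"rot":[0,0,0],"jaw":1}

```text
time_s: 55.05
tool_pos: [0.5947, -0.3166, 0.1893]
ee_rot: [3.11, 0.013, 1.578]
ft_force: [0.1, 0.0, -1.1]
opening: 0.449
```

Call:
jog_arm:
  targets:
    - {"xyz":[-1,0,0],"rot":[0,0,0],"jaw":1}
    - {"xyz":[-1,0,0],"rot":[0,0,0],"jaw":1}
    - {"xyz":[-1,0,0],"rot":[0,0,0],"jaw":1}
    - {"xyz":[-1,0,0],"rot":[0,0,0],"jaw":1}
    - {"xyz":[-1,0,0],"rot":[0,0,0],"jaw":1}

```text
time_s: 55.47
tool_pos: [0.5952, -0.4215, 0.1978]
ee_rot: [3.107, 0.016, 1.579]
ft_force: [-0.1, -0.5, -0.9]
opening: 0.457
```

```bash
python3 -c "
from h import *
print(r.read_state()['opening'])
go([.590,-.453,.10],np.pi/2)"
```

```text
0.4568818310094731
at [ 0.5952 -0.4215  0.1978] [3.107 0.016 1.579] j6 -0.8 | rows xyz [-1.49 -0.44  4.9 ] rot [0.35 0.16 0.08]
```

Call:
jog_arm:
  targets:
    - {"xyz":[-0.8,-0.4,0.3],"rot":[0.35,0.16,0.08],"jaw":1}
    - {"xyz":[-0.7,0,0.9],"rot":[0,0,0],"jaw":1}
    - {"xyz":[0,0,1],"rot":[0,0,0],"jaw":1}
    - {"xyz":[0,0,1],"rot":[0,0,0],"jaw":1}
    - {"xyz":[0,0,1],"rot":[0,0,0],"jaw":1}

```text
time_s: 55.88
tool_pos: [0.5893, -0.4632, 0.1259]
ee_rot: [3.13, 0.015, 1.566]
ft_force: [-0.5, 0.4, -1.5]
opening: 0.449
```

Call:
jog_arm:
  targets:
    - {"xyz":[0,0,0.3],"rot":[0,0,0],"jaw":1}
    - {"xyz":[0,0,0],"rot":[0,0,0],"jaw":1}

```text
time_s: 56.05
tool_pos: [0.5874, -0.4618, 0.1163]
ee_rot: [3.135, 0.01, 1.565]
ft_force: [-0.1, 0.0, -1.0]
opening: 0.451
```

```bash
python3 -c "
from h import *
print(r.read_state()['opening'])
go([.590,-.453,.022],np.pi/2)"
```

```text
0.45149370510837517
at [ 0.5874 -0.4618  0.1163] [3.135 0.01  1.565] j6 -0.82 | rows xyz [0.49 0.09 4.71] rot [ 0.07  0.1  -0.06]
```

Call:
jog_arm:
  targets:
    - {"xyz":[0.3,0,0.9],"rot":[0.07,0.1,-0.05],"jaw":1}
    - {"xyz":[0.1,0,0.9],"rot":[0,0,0],"jaw":1}
    - {"xyz":[0,0,0.9],"rot":[0,0,0],"jaw":1}
    - {"xyz":[0,0,0],"rot":[0,0,0],"jaw":1}

```text
time_s: 56.38
tool_pos: [0.59, -0.454, 0.0651]
ee_rot: [3.138, 0.004, 1.572]
ft_force: [-1.0, 0.7, -3.0]
opening: 0.447
```

```bash
python3 -c "
from h import *
print(r.read_state()['opening'])
go([.589,-.453,.022],np.pi/2)"
```

```text
0.447459748420695
at [ 0.59   -0.454   0.0651] [3.138 0.004 1.572] j6 -0.82 | rows xyz [ 0.06 -0.06  2.15] rot [0.04 0.04 0.01]
```

Call:
jog_arm:
  targets:
    - {"xyz":[0,-0.05,0.7],"rot":[0,0,0],"jaw":1}
    - {"xyz":[0,0,0.7],"rot":[0,0,0],"jaw":1}
    - {"xyz":[0,0,0.5],"rot":[0,0,0],"jaw":1}
    - {"xyz":[0,0,0.1],"rot":[0,0,0],"jaw":1}

```text
time_s: 56.72
tool_pos: [0.5912, -0.4544, 0.0254]
ee_rot: [3.134, 0.006, 1.574]
ft_force: [-0.3, 0.1, -1.9]
opening: 0.451
```

```bash
python3 -c "
from h import *
print(r.read_state()['ft_force'])
go([.589,-.453,.021],np.pi/2)"
```

```text
[-0.25852155  0.13618344 -1.86723267]
at [ 0.5912 -0.4544  0.0254] [3.134 0.006 1.574] j6 -0.82 | rows xyz [ 0.07 -0.11  0.22] rot [0.07 0.06 0.03]
```

Call:
jog_arm:
  targets:
    - {"xyz":[0,-0.1,0.2],"rot":[0,0,0],"jaw":1}
    - {"xyz":[0,0,0],"rot":[0,0,0],"jaw":0}
    - {"xyz":[0,0,0],"rot":[0,0,0],"jaw":0}
    - {"xyz":[0,0,0],"rot":[0,0,0],"jaw":-0.04}
    - {"xyz":[0,0,-0.3],"rot":[0,0,0],"jaw":-0.04}

```text
time_s: 57.13
tool_pos: [0.5889, -0.4546, 0.0266]
ee_rot: [3.135, 0.006, 1.573]
ft_force: [-0.8, 0.7, -0.5]
opening: 0.517
```

Call:
jog_arm:
  targets:
    - {"xyz":[0,0,-1],"rot":[0,0,0],"jaw":-0.04}
    - {"xyz":[0,0,-1],"rot":[0,0,0],"jaw":-0.04}
    - {"xyz":[0,0,-1],"rot":[0,0,0],"jaw":-0.04}
    - {"xyz":[0,0,-1],"rot":[0,0,0],"jaw":-0.04}
    - {"xyz":[0,0,-1],"rot":[0,0,0],"jaw":-0.04}

```text
time_s: 57.55
tool_pos: [0.5871, -0.4532, 0.1306]
ee_rot: [3.137, 0.003, 1.573]
ft_force: [0.6, 0.2, -0.3]
opening: 0.522
```

Call:
jog_arm:
  targets:
    - {"xyz":[0,0,-1],"rot":[0,0,0],"jaw":-0.04}
    - {"xyz":[0,-1,-1],"rot":[0,0,0],"jaw":-0.04}
    - {"xyz":[0,-1,-1],"rot":[0,0,0],"jaw":-0.04}
    - {"xyz":[0,-1,0],"rot":[0,0,0],"jaw":-0.04}
    - {"xyz":[0,-1,0],"rot":[0,0,0],"jaw":-0.04}

```text
time_s: 57.97
tool_pos: [0.5109, -0.4557, 0.2073]
ee_rot: [3.123, 0.019, 1.577]
ft_force: [-0.6, -0.2, -0.6]
opening: 0.519
```

Call:
jog_arm:
  targets:
    - {"xyz":[0,-1,0],"rot":[0,0,0],"jaw":-0.04}
    - {"xyz":[0,-1,0],"rot":[0,0,0],"jaw":-0.04}
    - {"xyz":[0,-1,0],"rot":[0,0,0],"jaw":-0.04}
    - {"xyz":[0,-1,0],"rot":[0,0,0],"jaw":-0.04}
    - {"xyz":[0,0,0],"rot":[0,0,0],"jaw":-0.04}

```text
time_s: 58.38
tool_pos: [0.4264, -0.4585, 0.216]
ee_rot: [3.115, 0.032, 1.576]
ft_force: [0.7, 0.5, -0.5]
opening: 0.515
```

```bash
python3 br.py .41 .63 -.49 -.38 t9; python3 -c "
from h import *
s=cam('scene');P=cloud(s);hsv=cv2.cvtColor(s['color'],cv2.COLOR_BGR2HSV)
m=((hsv[...,0]<7)|(hsv[...,0]>174))&(hsv[...,1]>130)&(P[...,2]>.2)&(P[...,2]<.28)&(P[...,1]>.3);print('knob',np.median(P[m],0),m.sum())
for n in('scene','side'):
  s=cam(n);P=cloud(s);hsv=cv2.cvtColor(s['color'],cv2.COLOR_BGR2HSV)
  m=(hsv[...,1]<70)&(hsv[...,2]>110)&(P[...,0]>.5)&(P[...,0]<.745)&(P[...,1]>-.345)&(P[...,1]<-.2)&(P[...,2]>.004)&(P[...,2]<.06);q=P[m];print('hook steel',len(q),q.min(0).round(3),q.max(0).round(3))"
```

```text
c [ 453. -439.] wh [45. 70.] a 3.0 x 432.0 477.0 y -475.0 -404.0 2135
c [ 522. -435.] wh [44. 76.] a 1.1 x 500.0 545.0 y -473.0 -397.0 2333
c [ 587. -438.] wh [48. 66.] a 3.1 x 562.0 610.0 y -472.0 -406.0 2440
knob [-0.74900251  0.3503799   0.24259262] 476
hook steel 261 [ 0.5   -0.321  0.004] [ 0.744 -0.21   0.027]
hook steel 52 [ 0.501 -0.244  0.004] [ 0.624 -0.21   0.027]
```

View pics/t9side.png

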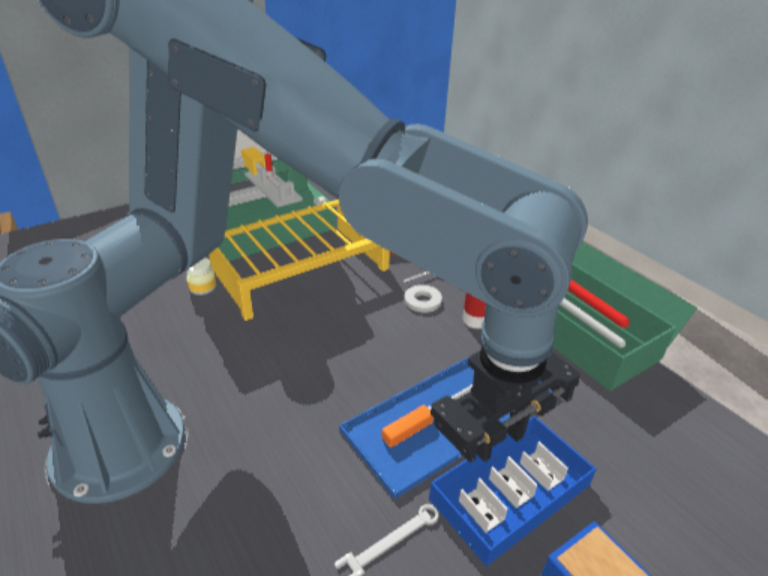

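View pics/t9scene.png

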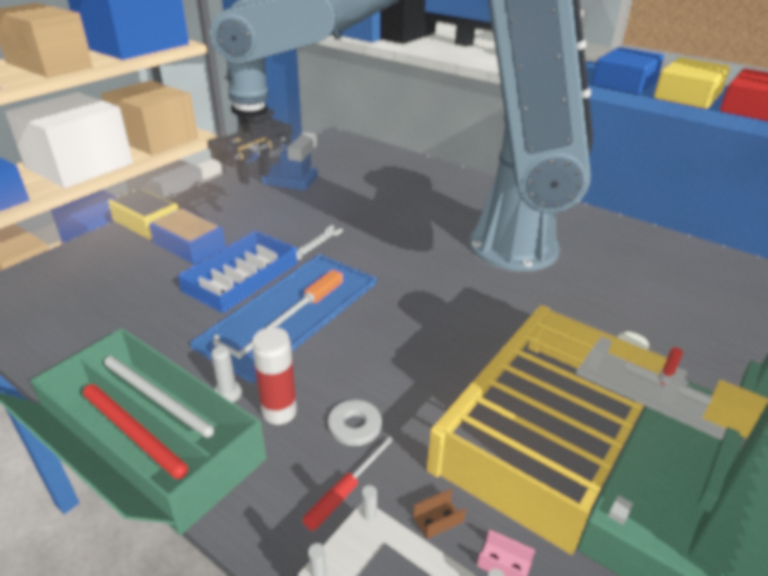

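Side view: the three brackets stand in the bin at (480,505), (512,482) and (545,465), and the hook is in its tray. Scene view: nothing else has moved and the bay is empty. One last check of the bolt against its start position.

```bash
python3 -c "
from h import *
import pickle
D=pickle.load(open('d0.pkl','rb'))
for s in(D['scene'],cam('scene'),D['side'],cam('side')):
    P=cloud(s);hsv=cv2.cvtColor(s['color'],cv2.COLOR_BGR2HSV)
    m=((hsv[...,0]<7)|(hsv[...,0]>174))&(hsv[...,1]>130)&(P[...,2]>.225)&(P[...,2]<.28)&(abs(P[...,1]-.43)<.07)&(abs(P[...,0]-.51)<.05);print('knob',np.median(P[m],0).round(4),m.sum())
"
```

```text
knob [0.5179 0.4004 0.2461] 92
knob [0.5173 0.4539 0.2468] 115
knob [0.5089 0.3955 0.2464] 46
knob [0.5084 0.4498 0.2464] 42
```

```bash
python3 -c "
from h import *
print(r.read_state()['time_s']); print(r.hand_in())"
```

```text
58.7333
the job is handed in; nothing more can be done
None
```

The job is done and handed in at 58.7 s. First I slid the ram-lock bolt home until it hit its stop. I then drew all three brackets out with the hook, laid the hook back in its tray, and put the brackets in the bin.

**Brackets:** all three stand in the blue bin, at about x 453, 522 and 587 mm, y about -437 mm. The middle one was knocked about 4 cm before I reached it, so I measured it again. The gripper stayed outside the guard throughout.

**Hook and bench:** the hook lies flat in its tray within about 2 mm of its first position. In the last camera views the bay is empty and nothing else has visibly moved.

**One check disagreed slightly:** the cameras put the bolt's total travel at 53.5–54.3 mm, not the full 55 mm. While I was pushing, the gripper measured 54.7 mm and the force rose to 39 N at the stop. I took the bolt as fully home and the gap as camera error or a start not quite at zero, and did not push it again.

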